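# Find the cylinder barrel that still holds its piston

### The job

Two cylinder barrels look alike, but one still has its steel piston inside and is heavier: lift each in turn and feel which it is. Lay the lighter one flat in a compartment of the grey tray (either one), its red end toward the tray's red bars, set down and not dropped, and let go; then hold the heavier one level over the middle of the steel dish, about 10 cm to 20 cm above the table, and finish while still holding it there. Leave the thread tape, the elbow fitting and the tee fitting where they are.

Things in the scene. Friction and masses are not known exactly. Their poses are not given: they have to be found in the camera images.
- barrel_1: sealed barrel 90 mm long, 44 wide, 40 high, lying flat: aluminium body, a red and a black end cap, 6 mm steel rod stub on the red end (included). One of the two (either) hides a piston and weighs 0.4 to 0.55 kg, the other 0.17 to 0.23 kg; they look the same. Origin: centre of the underside, midway along the 90 mm; x along it to the red end, z up. Red end starts roughly away from the robot
- barrel_2: the other barrel, the same in every visible way and in size, origin and axes; see barrel_1
- barrel_1_red_end (a point): centre of the flat red end face of barrel_1, 39 mm along its x from its origin and 20 mm above its underside
- barrel_2_red_end (a point): centre of the flat red end face of barrel_2, 39 mm along its x from its origin and 20 mm above its underside
- kit_tray: fixed grey tray, 112 mm (x) by 166 mm (y), rim 14 mm high, floor 4 mm; two black-floored compartments, centred 50 mm either side of its middle, and between them a 36 mm pocket with fixed washers and screws (up to 14 mm high). Red bars on the rim mark one end of the compartments. Origin: centre of the underside; x points to the red bars, z up
- slot_a (a point): the tray's +y compartment of the tray, a shallow pocket 102 mm long (along the tray's x) and 54 mm wide with a floor 4 mm and a rim 14 mm above the table; point at the centre of its floor, axes as the tray
- slot_b (a point): the tray's -y compartment of the tray, a shallow pocket 102 mm long (along the tray's x) and 54 mm wide with a floor 4 mm and a rim 14 mm above the table; point at the centre of its floor, axes as the tray
- dish: round stainless parts dish held to the table by its magnet, 111 mm across, 24 mm high; origin: centre of its underside
- thread_tape: small blue and white roll of thread tape, 54 mm across, 16 mm high, lying flat; bystander
- elbow_fitting: black push-in elbow fitting with a blue ring and a grey thread, 35 x 18 mm, 32 mm high; bystander
- tee_fitting: black and blue push-in tee fitting, 54 x 35 mm, 17 mm high; bystander
Not all that is in view belongs to the job. Leave any green or pink look-alike of the barrel_2 alone.

How it is judged (in metres and radians):
On the way, in this order (a step that is already met when the one before it is completed fails the run):
1. a barrel has been lifted clear of the table in the gripper (((height (world z) of barrel_1 above 0.03 m and contact force between barrel_1 and the fingers above 1 N) or (height (world z) of barrel_2 above 0.03 m and contact force between barrel_2 and the fingers above 1 N))), for 0.1 s.
2. the lighter barrel lies flat in a compartment, red end to the red bars, and is let go ((((horizontal distance between barrel_1 and slot_a below 0.014 m and z of barrel_1 in the frame of kit_tray below 0.009 m and angle between barrel_1's own z axis and vertical below 0.1 rad and angle between the x axis of barrel_1 and the x axis of kit_tray, either way round below 0.25 rad and x of barrel_1_red_end in the frame of kit_tray above 0 m and contact force between barrel_1 and kit_tray between 0.8 and 3.1 N and contact force between barrel_1 and the fingers below 0.1 N and linear speed of barrel_1 below 0.03 m/s) or (horizontal distance between barrel_1 and slot_b below 0.014 m and z of barrel_1 in the frame of kit_tray below 0.009 m and angle between barrel_1's own z axis and vertical below 0.1 rad and angle between the x axis of barrel_1 and the x axis of kit_tray, either way round below 0.25 rad and x of barrel_1_red_end in the frame of kit_tray above 0 m and contact force between barrel_1 and kit_tray between 0.8 and 3.1 N and contact force between barrel_1 and the fingers below 0.1 N and linear speed of barrel_1 below 0.03 m/s)) or ((horizontal distance between barrel_2 and slot_a below 0.014 m and z of barrel_2 in the frame of kit_tray below 0.009 m and angle between barrel_2's own z axis and vertical below 0.1 rad and angle between the x axis of barrel_2 and the x axis of kit_tray, either way round below 0.25 rad and x of barrel_2_red_end in the frame of kit_tray above 0 m and contact force between barrel_2 and kit_tray between 0.8 and 3.1 N and contact force between barrel_2 and the fingers below 0.1 N and linear speed of barrel_2 below 0.03 m/s) or (horizontal distance between barrel_2 and slot_b below 0.014 m and z of barrel_2 in the frame of kit_tray below 0.009 m and angle between barrel_2's own z axis and vertical below 0.1 rad and angle between the x axis of barrel_2 and the x axis of kit_tray, either way round below 0.25 rad and x of barrel_2_red_end in the frame of kit_tray above 0 m and contact force between barrel_2 and kit_tray between 0.8 and 3.1 N and contact force between barrel_2 and the fingers below 0.1 N and linear speed of barrel_2 below 0.03 m/s)))), for 0.2 s.
At the end, for the whole second after the job is handed in: Lighter barrel let go in a compartment: within 14 mm of its centre, flat, within 0.25 rad of its length, red end to the red bars, pressing on the tray with 0.8 to 3.1 N. Heavier one held still within 45 mm of over the dish's centre, underside 70 to 260 mm up, level within 0.2 rad (((horizontal distance between barrel_1 and dish below 0.045 m and height (world z) of barrel_1 between 0.07 and 0.26 m and angle between barrel_1's own z axis and vertical below 0.2 rad and contact force between barrel_1 and the fingers above 1 N and linear speed of barrel_1 below 0.03 m/s and ((horizontal distance between barrel_2 and slot_a below 0.014 m and z of barrel_2 in the frame of kit_tray below 0.009 m and angle between barrel_2's own z axis and vertical below 0.1 rad and angle between the x axis of barrel_2 and the x axis of kit_tray, either way round below 0.25 rad and x of barrel_2_red_end in the frame of kit_tray above 0 m and contact force between barrel_2 and kit_tray between 0.8 and 3.1 N and contact force between barrel_2 and the fingers below 0.1 N and linear speed of barrel_2 below 0.03 m/s) or (horizontal distance between barrel_2 and slot_b below 0.014 m and z of barrel_2 in the frame of kit_tray below 0.009 m and angle between barrel_2's own z axis and vertical below 0.1 rad and angle between the x axis of barrel_2 and the x axis of kit_tray, either way round below 0.25 rad and x of barrel_2_red_end in the frame of kit_tray above 0 m and contact force between barrel_2 and kit_tray between 0.8 and 3.1 N and contact force between barrel_2 and the fingers below 0.1 N and linear speed of barrel_2 below 0.03 m/s))) or (horizontal distance between barrel_2 and dish below 0.045 m and height (world z) of barrel_2 between 0.07 and 0.26 m and angle between barrel_2's own z axis and vertical below 0.2 rad and contact force between barrel_2 and the fingers above 1 N and linear speed of barrel_2 below 0.03 m/s and ((horizontal distance between barrel_1 and slot_a below 0.014 m and z of barrel_1 in the frame of kit_tray below 0.009 m and angle between barrel_1's own z axis and vertical below 0.1 rad and angle between the x axis of barrel_1 and the x axis of kit_tray, either way round below 0.25 rad and x of barrel_1_red_end in the frame of kit_tray above 0 m and contact force between barrel_1 and kit_tray between 0.8 and 3.1 N and contact force between barrel_1 and the fingers below 0.1 N and linear speed of barrel_1 below 0.03 m/s) or (horizontal distance between barrel_1 and slot_b below 0.014 m and z of barrel_1 in the frame of kit_tray below 0.009 m and angle between barrel_1's own z axis and vertical below 0.1 rad and angle between the x axis of barrel_1 and the x axis of kit_tray, either way round below 0.25 rad and x of barrel_1_red_end in the frame of kit_tray above 0 m and contact force between barrel_1 and kit_tray between 0.8 and 3.1 N and contact force between barrel_1 and the fingers below 0.1 N and linear speed of barrel_1 below 0.03 m/s))))); the arm keeps its last pose, push and grip.
It fails at once if the roll of thread tape is moved by more than 3 cm (distance of thread_tape from where it was at the start of the episode above 0.03 m).
It fails at once if the elbow fitting is moved by more than 3 cm (distance of elbow_fitting from where it was at the start of the episode above 0.03 m).
It fails at once if the tee fitting is moved by more than 3 cm (distance of tee_fitting from where it was at the start of the episode above 0.03 m).
It fails at once if barrel_1 is dropped (falls free faster than 0.7 m/s, about 25 mm) (linear speed of barrel_1 above 0.7 m/s and contact force between barrel_1 and the fingers below 0.1 N).
It fails at once if barrel_2 is dropped (falls free faster than 0.7 m/s, about 25 mm) (linear speed of barrel_2 above 0.7 m/s and contact force between barrel_2 and the fingers below 0.1 N).
It also fails if it takes over 72 s, if anything falls off the work surface, if the arm or the gripper's body presses on something with over 40 N, if the wrist force passes 120 N, or if a joint passes its speed limit or range.

### The arm

A 6-joint arm with a two-finger parallel gripper is mounted at the origin on a cart in front of the work surface, level with it; the furniture and walls round the work are solid. World frame = base frame: x ahead of the robot, y to its left, z up, the work surface at z = 0. Lengths are in mm, angles in rad, forces in N, time in s.
With the tool pointing down it reaches from about 350 to 875 mm from the base axis. Payload 4.2 kg.
Tool frame: the origin (TCP) lies midway between the tips of the shut fingers; the grasp point (between the pads) lies 19 mm behind it (arm.grip_point_offset is the z of the grasp point in the tool frame, in mm); z points along the fingers, x is the direction in which the jaws open and shut, and the axes are right-handed (so a half turn about z gives the same grasp; the last joint's range is limited). The gripper opens to 85 mm and grips with 20 to 120 N. Pads are 22 mm wide; open, the fingers measure 114 mm over their backs; the gripper's body (76 mm by 85 mm) begins 54 mm behind the grasp point. The pads swing forward as they close: fully open they stand 13 mm farther back than shut.
Start: joints at [1.596, 0.385, 0.008, 0, -1.194, -0.259], TCP at [144.766, 607.982, 231.312] pointing down, gripper open.
Joint ranges: [-3.14, 3.14], [-1.21, 2.06], [-1.07, 1.41], [-3.16, 2.05], [-2.99, -0.16], [-3.1, 3.1]. Speed limits (rad/s): [2.79, 2.79, 3.14, 3.14, 3.14, 3.14].

### API

Orientations are given as a unit quaternion [x, y, z, w].
In Python, from bench import arm gives the robot as it stands.
- The arm moves only by the shell command python3 -m jog 'ROWS'. ROWS is JSON, a list of rows, each an object of numbers: "hand": the finger opening in mm, from 0 to 85.4; "dx", "dy", "dz": the shift along the tool's x, y, z in mm; "rx", "ry", "rz": the turn, a rotation vector about the tool's x, y, z in rad. A call has 1 to 5 rows; each row shifts and turns the commanded pose from where the row before left it, along the tool's axes as they then stand; what a row does not reach is not made up. A row lasts 1/12 s, in which the tool goes at most 41.7 mm and 7.16 degrees, less where a joint would pass 70% of its speed; a pose out of reach is approached as far as the arm can. A call with a gripper value outside its range is refused whole. The fingers move at their own pace and stop on an object; the grip force is fixed at half the most. Time passes only in rows, so rows that do not move let the fingers close. It gives the time, the measured TCP pose, the force and the opening at its end, in the units of the state.
- arm.read_state(): the state, without advancing time (a new reading comes with each control period).
- arm.get_image(name): name is "side" or "top"; returns a dict with "img" (400x640x3 uint8, red, green, blue), "depth" (400x640 float32, mm along the optical axis (not along the pixel's ray), 0 where there is no reading), "intrinsics" (3x3 intrinsics, pixels), "R" (3x3) and "t" (3): a world point X has camera coordinates R X + t. Camera axes: x right, y down, z forward; pixel columns grow to the right and rows downward; lengths in mm; the calibration is good to about 2 mm. A picture is of the moment at which its call begins.
- arm.job_done(): hands the job in, once; it reports no verdict.
The state is a dict: "clock": time; "joints": joint angles; "joint_vel": joint speeds; "joint_efforts": joint torques, N m; "position": TCP position; "ee_rot": TCP orientation; "contact_force": force on the tool from outside, world axes, zero at the start; "wrist_torque": the same for the moment, N m; "gripper_width": finger opening in mm.
Only numpy, scipy, OpenCV 4.12 (cv2) and the standard library are available. Lean on these libraries where they do the work, as an engineer would, in place of code of your own. Each camera call takes 0.05 s, during which the arm holds its last target.

## Working session

There is one attempt and no reset: what is moved stays moved. The work goes in short steps, Python scripts to look and compute and a shell command to move; the robot and the scene stay as the last step left them, time stands still between calls to the robot, and variables do not carry over. Pictures are saved under pics/ and viewed, and the job is handed in when it is done.

```bash
mkdir -p pics; ls; cat > h.py <<'E'
import numpy as np, cv2
from bench import arm
def snap(name,tag):
    d=arm.get_image(name); cv2.imwrite(f'pics/{tag}.png',d['img'][:,:,::-1]); np.savez(f'/tmp/{tag}.npz',**d); return d
def load(tag): return dict(np.load(f'/tmp/{tag}.npz'))
def ray(d,u,v,z):
    K,R,t=d['intrinsics'],d['R'],d['t']
    c=-R.T@t; r=R.T@np.linalg.inv(K)@np.array([u,v,1.]); return c+r*(z-c[2])/r[2]
def pt(d,u,v):
    K,R,t=d['intrinsics'],d['R'],d['t']; u=int(round(u));v=int(round(v))
    return R.T@(np.linalg.inv(K)@np.array([u,v,1.])*d['depth'][v,u]-t)
def cloud(d):
    K,R,t=d['intrinsics'],d['R'],d['t']; v,u=np.mgrid[0:400,0:640]
    P=np.stack([u,v,np.ones_like(u)],-1).reshape(-1,3)@np.linalg.inv(K).T*d['depth'].reshape(-1,1)
    return ((P-t)@R).reshape(400,640,3)
E
python3 - <<'E'
from h import *
s=arm.read_state(); print(s, arm.grip_point_offset)
for n in('top','side'):
    d=snap(n,n+'0'); print(n,d['intrinsics'].round(1).tolist(),(-d['R'].T@d['t']).round(0),d['R'].round(2).tolist())
E
```

```text
pics
{'clock': 0.0, 'joints': array([ 1.59559842e+00,  3.85577491e-01,  6.62412313e-03, -4.68511554e-04,
       -1.19402015e+00, -2.58584242e-01]), 'joint_vel': array([-0.00059063, -0.00079544,  0.00175194, -0.00056496,  0.00028144,
       -0.00051028]), 'joint_efforts': array([ 4.65431967e-04, -3.92290735e+01,  1.88402277e+01,  4.18621972e+00,
       -4.63305201e-03,  7.24967009e-06]), 'position': array([144.65083363, 607.4282018 , 230.2128165 ]), 'ee_rot': array([-6.19746912e-01,  7.84800951e-01, -7.40070369e-04, -8.27492822e-04]), 'contact_force': array([-0.28325916,  0.36816382,  1.02128771]), 'wrist_torque': array([0.00346314, 0.00347667, 0.00568898]), 'gripper_width': 85.37279047575791} -18.700000000000003
top [[481.9, 0.0, 321.6], [0.0, 481.9, 196.7], [0.0, 0.0, 1.0]] [ 527.  -73. 1297.] [[-0.02, -1.0, 0.03], [-1.0, 0.02, -0.05], [0.05, -0.03, -1.0]]
side [[510.3, 0.0, 320.8], [0.0, 510.3, 204.3], [0.0, 0.0, 1.0]] [  370. -1001.   508.] [[0.97, -0.23, 0.0], [-0.1, -0.44, -0.89], [0.2, 0.87, -0.45]]
```

View pics/top0.png

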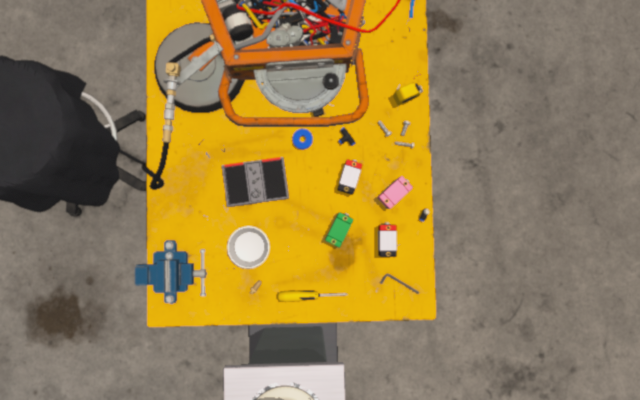

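View pics/side0.png

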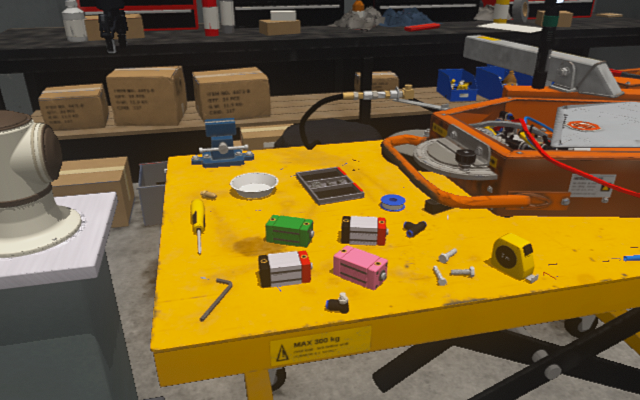

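```bash
python3 - <<'E'
from h import *
d=load('top0'); im=d['img'][:,:,::-1]
c=cv2.resize(im[120:280,210:430],None,fx=3.6,fy=3.6,interpolation=cv2.INTER_CUBIC); cv2.imwrite('pics/crop0.png',c)
P=cloud(d)
for u,v in [(349,176),(388,240),(256,183),(302,139),(346,136),(248,247),(424,214),(300,200)]: print(u,v,pt(d,u,v).round(0), ray(d,u,v,0).round(0))
E
```

```text
349 176 [ 647. -180.   42.] [ 651. -184.    0.]
388 240 [ 478. -278.   40.] [ 477. -285.    0.]
256 183 [636.  67.   5.] [637.  67.   0.]
302 139 [755. -59.  -1.] [754. -59.   0.]
346 136 [ 758. -177.   16.] [ 761. -178.    0.]
248 247 [466.  90.   6.] [466.  91.   0.]
424 214 [ 544. -382.   13.] [ 545. -385.    0.]
300 200 [589. -50.  -2.] [589. -50.   0.]
```

View pics/crop0.png

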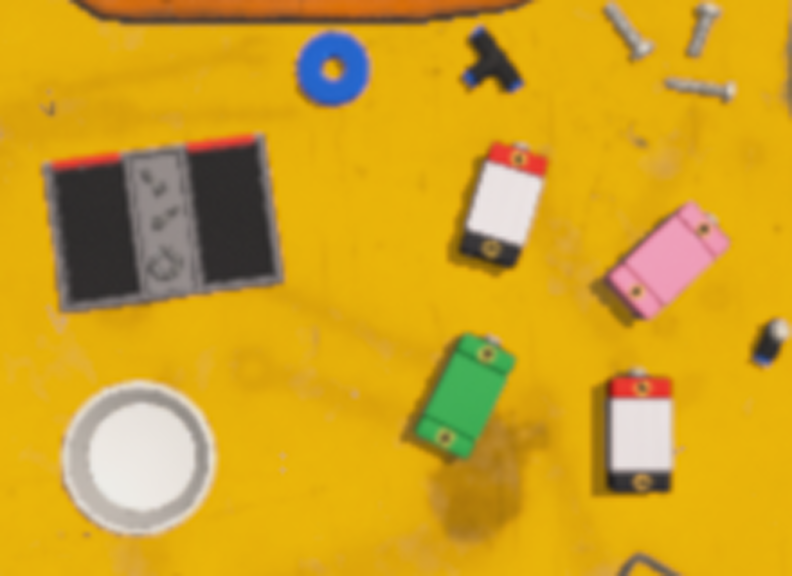

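The crop shows the two real barrels, red/silver/black, at full-image pixels (350,177) and (388,240), both with the red end away from the robot. The look-alikes to leave are green at (339,230) and pink at (396,193). The tray is at (256,183) with its red bars on the far side, and the dish is at (248,247).

```bash
cat >> h.py <<'E'
def proj(d,X):
    p=d['R']@np.asarray(X,float)+d['t']; q=d['intrinsics']@p; return q[:2]/q[2]
def barrel(d,u0,v0,r=24,zt=40,lo=28):
    P=cloud(d); m=np.zeros((400,640),np.uint8)
    u0=int(u0);v0=int(v0)
    m[v0-r:v0+r,u0-r:u0+r]=(P[v0-r:v0+r,u0-r:u0+r,2]>lo)
    hsv=cv2.cvtColor(d['img'],cv2.COLOR_RGB2HSV)
    n,l,st,ce=cv2.connectedComponentsWithStats(m); k=l[v0,u0]
    m=(l==k).astype(np.uint8)
    vs,us=np.nonzero(m); X=np.array([ray(d,u,v,zt)[:2] for u,v in zip(us,vs)])
    (c,wh,a)=cv2.minAreaRect(X.astype(np.float32))
    red=((hsv[...,0]<8)|(hsv[...,0]>172))&(hsv[...,1]>150)&(hsv[...,2]>120)&(m>0)
    rv,ru=np.nonzero(red); rc=np.array([ray(d,u,v,zt)[:2] for u,v in zip(ru,rv)]).mean(0) if len(rv) else None
    mn=X.mean(0); return dict(c=np.round(c,1),wh=np.round(wh,1),a=a,mean=mn.round(1),red=None if rc is None else rc.round(1),z=np.median(P[vs,us,2]).round(1),
       yaw=None if rc is None else np.degrees(np.arctan2(*(rc-mn)[::-1])).round(1))
E
python3 - <<'E'
from h import *
d=load('top0'); hsv=cv2.cvtColor(d['img'],cv2.COLOR_RGB2HSV)
print(barrel(d,350,177)); print(barrel(d,388,240))
P=cloud(d)
# dish rim
m=((P[...,2]>14)&(P[...,2]<40)).astype(np.uint8); m[:,:215]=0;m[:,285:]=0;m[:215]=0;m[285:]=0
v,u=np.nonzero(m); X=np.array([ray(d,a,b,24)[:2] for a,b in zip(u,v)]).astype(np.float32); print('dish',cv2.minEnclosingCircle(X))
# tray: dark compartments
g=d['img'].max(2); m=((g<60)).astype(np.uint8); m[:155]=0;m[210:]=0;m[:,:218]=0;m[:,292:]=0
n,l,st,ce=cv2.connectedComponentsWithStats(m)
for k in range(1,n):
    if st[k,4]>200:
        v,u=np.nonzero(l==k); X=np.array([ray(d,a,b,4)[:2] for a,b in zip(u,v)]).astype(np.float32); print('slot',ce[k],X.mean(0),cv2.minAreaRect(X))
m=((hsv[...,1]<110)).astype(np.uint8); 
n,l,st,ce=cv2.connectedComponentsWithStats(m[155:212,215:295]); k=l[183-155,256-215]
m=((hsv[...,1]<110)|(g<60)).astype(np.uint8)[155:212,215:295]; n,l,st,ce=cv2.connectedComponentsWithStats(m); k=1+np.argmax(st[1:,4])
v,u=np.nonzero(l==k); X=np.array([ray(d,a+215,b+155,14)[:2] for a,b in zip(u,v)]).astype(np.float32); print('tray',X.mean(0),cv2.minAreaRect(X))
E
```

```text
{'c': array([ 647.9, -182. ]), 'wh': array([44.3, 86.9]), 'a': 71.94195556640625, 'mean': array([ 647.2, -181.8]), 'red': array([ 679.4, -191.6]), 'z': np.float64(39.6), 'yaw': np.float64(-17.0)}
{'c': array([ 478.2, -277.2]), 'wh': array([44.6, 83.3]), 'a': 88.45068359375, 'mean': array([ 477.3, -277.2]), 'red': array([ 511.7, -275.8]), 'z': np.float64(39.4), 'yaw': np.float64(2.3)}
dish ((445.0687255859375, 82.6281967163086), 78.07392883300781)
slot [273.74525316 179.19778481] [646.01514   19.044579] ((646.081787109375, 19.362197875976562), (93.78093719482422, 49.18327713012695), 7.0731072425842285)
slot [236.57717042 184.31511254] [634.0585  118.56058] ((634.1470947265625, 118.56256103515625), (93.82510375976562, 47.18059539794922), 6.854557991027832)
tray [637.62714   68.330925] ((639.9365844726562, 68.43228912353516), (111.3291015625, 164.06246948242188), 6.6119866371154785)
```

```bash
python3 - <<'E'
from h import *
d=load('top0'); P=cloud(d).reshape(-1,3)
a=np.array([145,607.]);b=np.array([648,-182.]);w=(b-a)/np.linalg.norm(b-a); n=np.array([-w[1],w[0]])
q=P[:,:2]-a; m=(abs(q@n)<120)&(q@w>-60)&(q@w<1000)&(d['depth'].ravel()>0); Q=P[m]; k=np.argsort(-Q[:,2])[:1000:100]; print(Q[k].round(0))
m=(P[:,0]>500)&(P[:,0]<760)&(P[:,1]>-400)&(P[:,1]<200)&(d['depth'].ravel()>0); Q=P[m]; print('max work', Q[np.argsort(-Q[:,2])[:5]].round(0))
# dish by colour edge: not-yellow component
hsv=cv2.cvtColor(d['img'],cv2.COLOR_RGB2HSV)
m=(hsv[...,1]<90).astype(np.uint8)[215:285,215:285]; nn,l,st,ce=cv2.connectedComponentsWithStats(m);k=1+np.argmax(st[1:,4]); v,u=np.nonzero(l==k)
X=np.array([ray(d,x+215,y+215,24)[:2] for x,y in zip(u,v)]).astype(np.float32); print('dish',X.mean(0),cv2.minEnclosingCircle(X))
T=np.array([648,-182]); print(T)
th=np.radians(-103.4); x=np.array([np.cos(th),np.sin(th)]); y=np.array([np.sin(th),-np.cos(th)])
s=arm.read_state(); dd=b-s['position'][:2]; print('dx,dy',dd@x,dd@y)
E
```

```text
[[440. 281. 123.]
 [426. 283. 118.]
 [440. 281. 117.]
 [394. 288. 116.]
 [371. 296. 115.]
 [370. 287. 113.]
 [444. 292. 110.]
 [403. 333.  96.]
 [427. 346.  94.]
 [400. 342.  91.]]
max work [[ 639. -169.   48.]
 [ 504. -153.   48.]
 [ 618. -179.   48.]
 [ 628. -182.   47.]
 [ 623. -313.   47.]]
dish [467.27646   87.731125] ((467.2208557128906, 87.52476501464844), 55.595821380615234)
[ 648 -182]
dx,dy 651.3641675645255 -672.5883431676064
```

```bash
python3 -m jog '[{"dx":27,"dy":-28},{"dx":27,"dy":-28},{"dx":27,"dy":-28},{"dx":27,"dy":-28},{"dx":27,"dy":-28}]'; python3 -m jog '[{"dx":27,"dy":-28},{"dx":27,"dy":-28},{"dx":27,"dy":-28},{"dx":27,"dy":-28},{"dx":27,"dy":-28}]'
```

```text
$[0]: bad value
$[0]: bad value
```

```bash
python3 -m jog '[{"hand":85,"dx":27,"dy":-28,"dz":0,"rx":0,"ry":0,"rz":0}]'
```

```text
clock: 0.18
position: [163.8, 578.6, 229.4]
ee_rot: [-0.621, 0.784, 0.0, 0.0]
contact_force: [2.2, -0.4, 0.9]
gripper_width: 85.1
```

```bash
python3 -m jog '[{"hand":85,"dx":27,"dy":-28,"dz":0,"rx":0,"ry":0,"rz":0},{"hand":85,"dx":27,"dy":-28,"dz":0,"rx":0,"ry":0,"rz":0},{"hand":85,"dx":27,"dy":-28,"dz":0,"rx":0,"ry":0,"rz":0},{"hand":85,"dx":27,"dy":-28,"dz":0,"rx":0,"ry":0,"rz":0},{"hand":85,"dx":27,"dy":-28,"dz":0,"rx":0,"ry":0,"rz":0}]'; python3 -m jog '[{"hand":85,"dx":27,"dy":-28,"dz":0,"rx":0,"ry":0,"rz":0},{"hand":85,"dx":27,"dy":-28,"dz":0,"rx":0,"ry":0,"rz":0},{"hand":85,"dx":27,"dy":-28,"dz":0,"rx":0,"ry":0,"rz":0},{"hand":85,"dx":27,"dy":-28,"dz":0,"rx":0,"ry":0,"rz":0},{"hand":85,"dx":27,"dy":-28,"dz":0,"rx":0,"ry":0,"rz":0}]'
```

```text
clock: 0.6
position: [271.1, 409.5, 231.0]
ee_rot: [-0.62, 0.785, -0.0, -0.0]
contact_force: [0.6, 1.3, 0.6]
gripper_width: 85.0
clock: 1.02
position: [375.9, 245.7, 231.2]
ee_rot: [-0.62, 0.785, 0.0, -0.0]
contact_force: [0.1, 0.4, 0.4]
gripper_width: 84.8
```

```bash
python3 -m jog '[{"hand":85,"dx":27,"dy":-28,"dz":0,"rx":0,"ry":0,"rz":0},{"hand":85,"dx":27,"dy":-28,"dz":0,"rx":0,"ry":0,"rz":0},{"hand":85,"dx":27,"dy":-28,"dz":0,"rx":0,"ry":0,"rz":0},{"hand":85,"dx":27,"dy":-28,"dz":0,"rx":0,"ry":0,"rz":0},{"hand":85,"dx":27,"dy":-28,"dz":0,"rx":0,"ry":0,"rz":0}]'; python3 -m jog '[{"hand":85,"dx":27,"dy":-28,"dz":0,"rx":0,"ry":0,"rz":0},{"hand":85,"dx":27,"dy":-28,"dz":0,"rx":0,"ry":0,"rz":0},{"hand":85,"dx":27,"dy":-28,"dz":0,"rx":0,"ry":0,"rz":0}]'; cat > to.py <<'E'
import sys
from h import *
from scipy.spatial.transform import Rotation as Ro
# target x y z and desired world angle of tool x (deg)
s=arm.read_state(); R=Ro.from_quat(s['ee_rot']); M=R.as_matrix()
T=np.array([float(v) for v in sys.argv[1:4]]); d=T-s['position']; w=np.degrees(np.arctan2(M[1,0],M[0,0]))
print('pos',s['position'].round(1),'local d',(M.T@d).round(1),'ang',w.round(2),'tilt z',M[:,2].round(3),'F',s['contact_force'].round(2),'w',round(s['gripper_width'],1),'t',s['clock'])
if len(sys.argv)>4:
    a=np.radians(float(sys.argv[4])); L=Ro.from_matrix(np.array([[np.cos(a),np.sin(a),0],[np.sin(a),-np.cos(a),0],[0,0,-1]]))
    print('rotvec',(R.inv()*L).as_rotvec().round(4), 'local d AFTER turn', (L.as_matrix().T@d).round(1))
E
python3 to.py 648 -182 230 -107.5
```

```text
clock: 1.43
position: [480.9, 82.0, 231.2]
ee_rot: [-0.62, 0.785, 0.0, -0.0]
contact_force: [1.6, 2.1, 0.6]
gripper_width: 85.1
clock: 1.68
position: [543.9, -16.3, 231.0]
ee_rot: [-0.62, 0.785, 0.0, -0.0]
contact_force: [0.8, 1.5, -0.7]
gripper_width: 84.8
pos [543.9 -16.3 231. ] local d [ 137.1 -139.7    0.9] ang -103.41 tilt z [-0.001  0.    -1.   ] F [ 0.79  1.46 -0.73] w 84.8 t 1.6833
rotvec [ 0.0006 -0.0001  0.0714] local d AFTER turn [ 126.8 -149.1    1. ]
```

```bash
python3 -m jog '[{"hand":85,"dx":0,"dy":0,"dz":0,"rx":0,"ry":0,"rz":0.071},{"hand":85,"dx":25,"dy":-30,"dz":0,"rx":0,"ry":0,"rz":0},{"hand":85,"dx":25,"dy":-30,"dz":0,"rx":0,"ry":0,"rz":0},{"hand":85,"dx":25,"dy":-30,"dz":15,"rx":0,"ry":0,"rz":0},{"hand":85,"dx":25,"dy":-30,"dz":15,"rx":0,"ry":0,"rz":0}]'; python3 -m jog '[{"hand":85,"dx":25,"dy":-29,"dz":15,"rx":0,"ry":0,"rz":0},{"hand":85,"dx":2,"dy":0,"dz":30,"rx":0,"ry":0,"rz":0},{"hand":85,"dx":0,"dy":0,"dz":35,"rx":0,"ry":0,"rz":0},{"hand":85,"dx":0,"dy":0,"dz":30,"rx":0,"ry":0,"rz":0},{"hand":85,"dx":0,"dy":0,"dz":0,"rx":0,"ry":0,"rz":0}]'; python3 to.py 648 -182 12 -107.5; python3 - <<'E'
from h import *
d=snap('side','s1'); c=d['img'][150:330,250:500,::-1]; cv2.imwrite('pics/s1c.png',cv2.resize(c,None,fx=3,fy=3))
E
```

```text
clock: 2.1
position: [628.9, -147.0, 201.7]
ee_rot: [-0.592, 0.806, -0.001, 0.001]
contact_force: [0.1, 0.6, 0.0]
gripper_width: 85.0
clock: 2.52
position: [642.0, -179.6, 83.1]
ee_rot: [-0.59, 0.807, 0.006, -0.005]
contact_force: [-0.7, 0.7, -1.6]
gripper_width: 85.0
pos [ 642.  -179.6   83.1] local d [ 0.4 -7.6 70.9] ang -107.61 tilt z [-0.015  0.003 -1.   ] F [-0.7   0.66 -1.64] w 85.0 t 2.5167
rotvec [ 0.0157 -0.0018 -0.002 ] local d AFTER turn [ 0.5 -6.5 71.1]
```

View pics/s1c.png

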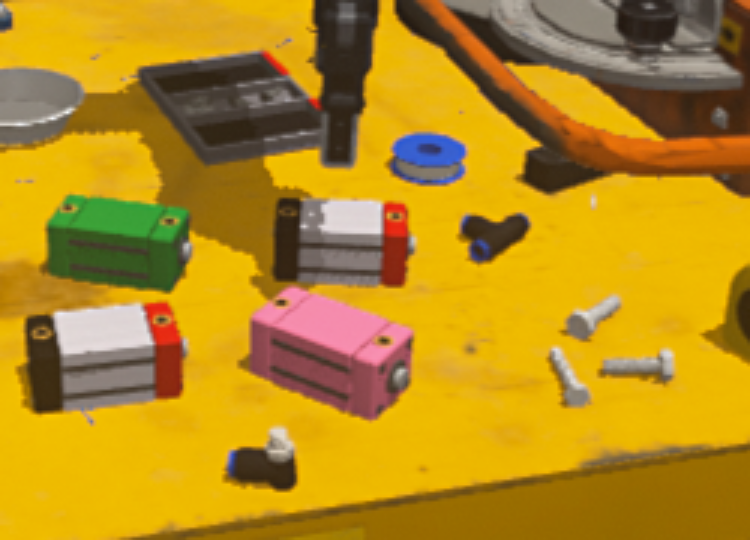

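```bash
python3 - <<'E'
from h import *
d=load('s1')
for X in [(642,-180,90),(655,-139,95),(629,-220,95),(648,-182,40)]: print(X,(proj(d,X)-[250,150])*3)
E
python3 -m jog '[{"hand":85,"dx":0,"dy":0,"dz":0,"rx":0.0157,"ry":-0.002,"rz":-0.002},{"hand":85,"dx":0.5,"dy":-6.5,"dz":0,"rx":0,"ry":0,"rz":0},{"hand":85,"dx":0,"dy":0,"dz":0,"rx":0,"ry":0,"rz":0}]';python3 to.py 648 -182 12 -107.5
```

```text
(642, -180, 90) [338.37925286 141.83181709]
(655, -139, 95) [339.0722877  106.05540399]
(629, -220, 95) [337.77157877 164.83834274]
(648, -182, 40) [345.29989269 212.59534601]
clock: 2.82
position: [655.8, -182.6, 94.8]
ee_rot: [-0.593, 0.805, -0.008, 0.008]
contact_force: [1.2, -0.1, -0.3]
gripper_width: 85.2
pos [ 655.8 -182.6   94.8] local d [ 2.   9.5 82.6] ang -107.29 tilt z [ 0.022 -0.004 -1.   ] F [ 1.21 -0.08 -0.34] w 85.2 t 2.8167
rotvec [-0.022   0.0028  0.0036] local d AFTER turn [ 1.8  7.7 82.8]
```

```bash
python3 -m jog '[{"hand":85,"dx":0,"dy":0,"dz":0,"rx":0,"ry":0,"rz":0},{"hand":85,"dx":0,"dy":0,"dz":0,"rx":0,"ry":0,"rz":0},{"hand":85,"dx":0,"dy":0,"dz":0,"rx":0,"ry":0,"rz":0},{"hand":85,"dx":0,"dy":0,"dz":0,"rx":0,"ry":0,"rz":0}]';python3 to.py 648 -182 12 -107.5
```

```text
clock: 3.15
position: [653.4, -182.3, 92.1]
ee_rot: [-0.592, 0.806, -0.006, 0.006]
contact_force: [0.8, -0.3, -0.3]
gripper_width: 85.0
pos [ 653.4 -182.3   92.1] local d [ 1.6  6.6 80. ] ang -107.35 tilt z [ 0.016 -0.003 -1.   ] F [ 0.84 -0.33 -0.29] w 85.0 t 3.15
rotvec [-0.0164  0.0022  0.0027] local d AFTER turn [ 1.4  5.3 80.1]
```

```bash
python3 -m jog '[{"hand":85,"dx":0,"dy":0,"dz":0,"rx":-0.0164,"ry":0.002,"rz":0.003},{"hand":85,"dx":1.5,"dy":5.3,"dz":20,"rx":0,"ry":0,"rz":0},{"hand":85,"dx":0,"dy":0,"dz":15,"rx":0,"ry":0,"rz":0},{"hand":85,"dx":0,"dy":0,"dz":5,"rx":0,"ry":0,"rz":0}]';python3 -m jog '[{"hand":85,"dx":0,"dy":0,"dz":0,"rx":0,"ry":0,"rz":0},{"hand":85,"dx":0,"dy":0,"dz":0,"rx":0,"ry":0,"rz":0},{"hand":85,"dx":0,"dy":0,"dz":0,"rx":0,"ry":0,"rz":0}]'; python3 to.py 648 -182 12 -107.5
```

```text
clock: 3.48
position: [646.1, -181.9, 49.0]
ee_rot: [-0.591, 0.807, 0.002, -0.002]
contact_force: [-1.1, 0.6, -0.5]
gripper_width: 84.8
clock: 3.73
position: [648.8, -182.3, 52.6]
ee_rot: [-0.591, 0.806, -0.0, 0.0]
contact_force: [-0.5, 0.1, -0.1]
gripper_width: 85.0
pos [ 648.8 -182.3   52.6] local d [-0.1  0.9 40.6] ang -107.5 tilt z [ 0.001 -0.    -1.   ] F [-0.49  0.12 -0.07] w 85.0 t 3.7333
rotvec [-0.0011  0.0001 -0.    ] local d AFTER turn [-0.1  0.8 40.6]
```

```bash
python3 -m jog '[{"hand":85,"dx":0,"dy":0.5,"dz":15,"rx":0,"ry":0,"rz":0},{"hand":85,"dx":0,"dy":0,"dz":14,"rx":0,"ry":0,"rz":0},{"hand":85,"dx":0,"dy":0,"dz":8,"rx":0,"ry":0,"rz":0},{"hand":85,"dx":0,"dy":0,"dz":3,"rx":0,"ry":0,"rz":0},{"hand":85,"dx":0,"dy":0,"dz":0,"rx":0,"ry":0,"rz":0}]';python3 -m jog '[{"hand":85,"dx":0,"dy":0,"dz":0,"rx":0,"ry":0,"rz":0},{"hand":85,"dx":0,"dy":0,"dz":0,"rx":0,"ry":0,"rz":0},{"hand":85,"dx":0,"dy":0,"dz":0,"rx":0,"ry":0,"rz":0}]'; python3 to.py 648 -182 12 -107.5
python3 - <<'E'
from h import *
d=snap('side','s2'); c=d['img'][150:330,250:500,::-1]; cv2.imwrite('pics/s2c.png',cv2.resize(c,None,fx=3,fy=3))
E
```

```text
clock: 4.15
position: [647.2, -182.0, 11.3]
ee_rot: [-0.591, 0.807, 0.0, -0.001]
contact_force: [-0.4, -0.4, -0.0]
gripper_width: 85.0
clock: 4.4
position: [648.0, -182.1, 12.5]
ee_rot: [-0.591, 0.807, -0.0, 0.0]
contact_force: [0.3, -0.0, 0.1]
gripper_width: 85.0
pos [ 648.  -182.1   12.5] local d [-0.1 -0.   0.5] ang -107.51 tilt z [ 0.001  0.    -1.   ] F [ 0.25 -0.02  0.11] w 85.0 t 4.4
rotvec [-0.001   0.0003 -0.0002] local d AFTER turn [-0.1 -0.   0.5]
```

View pics/s2c.png

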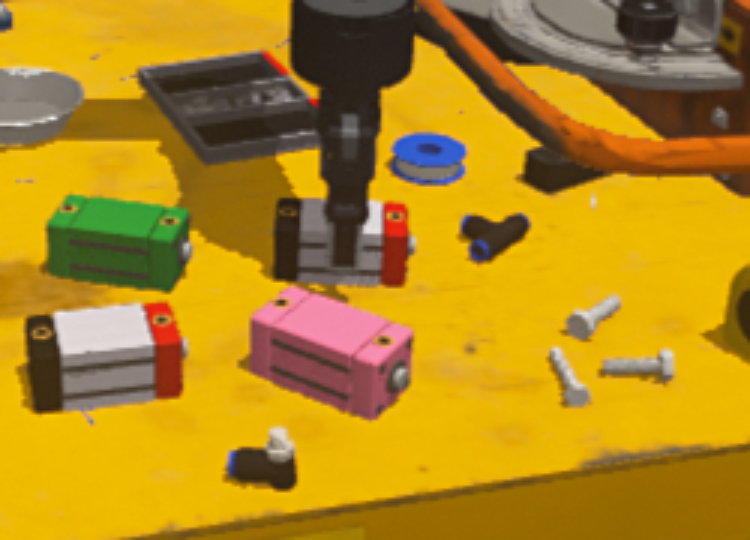

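The fingers straddle barrel A at its middle, with the finger tip at crop (343,262), well clear of the pink look-alike. Now closing and lifting.

```bash
python3 -m jog '[{"hand":35,"dx":0,"dy":0,"dz":0,"rx":0,"ry":0,"rz":0},{"hand":35,"dx":0,"dy":0,"dz":0,"rx":0,"ry":0,"rz":0},{"hand":35,"dx":0,"dy":0,"dz":0,"rx":0,"ry":0,"rz":0},{"hand":35,"dx":0,"dy":0,"dz":0,"rx":0,"ry":0,"rz":0},{"hand":35,"dx":0,"dy":0,"dz":0,"rx":0,"ry":0,"rz":0}]';python3 -m jog '[{"hand":35,"dx":0,"dy":0,"dz":0,"rx":0,"ry":0,"rz":0},{"hand":35,"dx":0,"dy":0,"dz":0,"rx":0,"ry":0,"rz":0},{"hand":35,"dx":0,"dy":0,"dz":0,"rx":0,"ry":0,"rz":0},{"hand":35,"dx":0,"dy":0,"dz":0,"rx":0,"ry":0,"rz":0},{"hand":35,"dx":0,"dy":0,"dz":0,"rx":0,"ry":0,"rz":0}]'
```

```text
clock: 4.87
position: [647.6, -182.4, 12.2]
ee_rot: [-0.591, 0.806, -0.0, -0.0]
contact_force: [-0.0, -1.9, 2.9]
gripper_width: 43.0
clock: 5.28
position: [647.6, -182.3, 12.2]
ee_rot: [-0.591, 0.806, -0.0, -0.0]
contact_force: [-1.3, -2.2, 5.3]
gripper_width: 43.1
```

```bash
python3 -m jog '[{"hand":35,"dx":0,"dy":0,"dz":-4,"rx":0,"ry":0,"rz":0},{"hand":35,"dx":0,"dy":0,"dz":-10,"rx":0,"ry":0,"rz":0},{"hand":35,"dx":0,"dy":0,"dz":-15,"rx":0,"ry":0,"rz":0},{"hand":35,"dx":0,"dy":0,"dz":-15,"rx":0,"ry":0,"rz":0},{"hand":35,"dx":0,"dy":0,"dz":-8,"rx":0,"ry":0,"rz":0}]';python3 -m jog '[{"hand":35,"dx":0,"dy":0,"dz":-3,"rx":0,"ry":0,"rz":0},{"hand":35,"dx":0,"dy":0,"dz":0,"rx":0,"ry":0,"rz":0},{"hand":35,"dx":0,"dy":0,"dz":0,"rx":0,"ry":0,"rz":0},{"hand":35,"dx":0,"dy":0,"dz":0,"rx":0,"ry":0,"rz":0},{"hand":35,"dx":0,"dy":0,"dz":0,"rx":0,"ry":0,"rz":0}]'
python3 -m jog '[{"hand":35,"dx":0,"dy":0,"dz":0,"rx":0,"ry":0,"rz":0},{"hand":35,"dx":0,"dy":0,"dz":0,"rx":0,"ry":0,"rz":0}]'; python3 - <<'E'
from h import *
s=arm.read_state(); print(s['contact_force'],s['wrist_torque'])
d=snap('side','s3'); c=d['img'][100:330,250:500,::-1]; cv2.imwrite('pics/s3c.png',cv2.resize(c,None,fx=2.6,fy=2.6))
s=arm.read_state(); print(s['contact_force'],s['wrist_torque'])
E
```

```text
clock: 5.7
position: [647.5, -181.6, 64.4]
ee_rot: [-0.591, 0.807, 0.0, 0.0]
contact_force: [0.3, 0.1, -4.7]
gripper_width: 42.9
clock: 6.12
position: [646.6, -181.9, 65.3]
ee_rot: [-0.591, 0.807, 0.001, -0.001]
contact_force: [-0.3, -0.2, -4.9]
gripper_width: 43.0
clock: 6.28
position: [647.1, -182.0, 65.9]
ee_rot: [-0.591, 0.807, 0.001, -0.001]
contact_force: [0.4, -0.7, -4.7]
gripper_width: 43.3
[ 0.35450549 -0.67836952 -4.71869317] [-0.01562325 -0.02663407 -0.01578948]
[ 0.27548685 -0.88693296 -4.79479618] [ 0.01784323 -0.01820173 -0.00353571]
```

View pics/s3c.png

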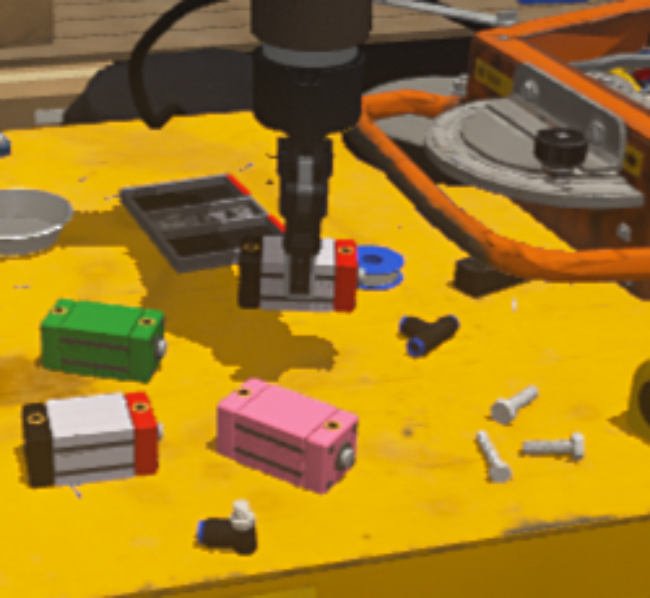

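Barrel A hangs level in the fingers at crop (297,275) and reads about 4.8 N (roughly 0.48 kg), so it is the heavy one. I'll set it back gently and go for B.

```bash
python3 -m jog '[{"hand":35,"dx":0,"dy":0,"dz":12,"rx":0,"ry":0,"rz":0},{"hand":35,"dx":0,"dy":0,"dz":18,"rx":0,"ry":0,"rz":0},{"hand":35,"dx":0,"dy":0,"dz":14,"rx":0,"ry":0,"rz":0},{"hand":35,"dx":0,"dy":0,"dz":5,"rx":0,"ry":0,"rz":0},{"hand":35,"dx":0,"dy":0,"dz":2,"rx":0,"ry":0,"rz":0}]';python3 -m jog '[{"hand":35,"dx":0,"dy":0,"dz":0,"rx":0,"ry":0,"rz":0},{"hand":35,"dx":0,"dy":0,"dz":0,"rx":0,"ry":0,"rz":0},{"hand":35,"dx":0,"dy":0,"dz":0,"rx":0,"ry":0,"rz":0}]'; python3 to.py 648 -182 12.2 -107.5
```

```text
clock: 6.75
position: [646.1, -181.9, 13.3]
ee_rot: [-0.591, 0.807, 0.002, -0.002]
contact_force: [-0.7, 0.4, -4.6]
gripper_width: 43.2
clock: 7.0
position: [648.2, -182.1, 16.6]
ee_rot: [-0.591, 0.806, -0.001, 0.001]
contact_force: [-0.9, -1.0, -3.4]
gripper_width: 43.2
pos [ 648.2 -182.1   16.6] local d [-0.   0.2  4.4] ang -107.5 tilt z [ 0.002 -0.    -1.   ] F [-0.92 -0.98 -3.44] w 43.2 t 7.0
rotvec [-0.0015  0.0003 -0.0001] local d AFTER turn [-0.   0.2  4.4]
```

```bash
python3 -m jog '[{"hand":35,"dx":0,"dy":0,"dz":2,"rx":0,"ry":0,"rz":0},{"hand":35,"dx":0,"dy":0,"dz":1.5,"rx":0,"ry":0,"rz":0},{"hand":35,"dx":0,"dy":0,"dz":1,"rx":0,"ry":0,"rz":0},{"hand":35,"dx":0,"dy":0,"dz":0,"rx":0,"ry":0,"rz":0},{"hand":35,"dx":0,"dy":0,"dz":0,"rx":0,"ry":0,"rz":0}]'; python3 -m jog '[{"hand":35,"dx":0,"dy":0,"dz":0,"rx":0,"ry":0,"rz":0}]'
```

```text
clock: 7.42
position: [647.7, -182.0, 12.2]
ee_rot: [-0.591, 0.806, -0.0, 0.0]
contact_force: [-2.0, 1.2, 2.2]
gripper_width: 42.9
clock: 7.5
position: [647.7, -182.0, 12.2]
ee_rot: [-0.591, 0.806, -0.0, 0.0]
contact_force: [-1.9, 1.3, 3.8]
gripper_width: 43.1
```

```bash
python3 -m jog '[{"hand":85,"dx":0,"dy":0,"dz":0,"rx":0,"ry":0,"rz":0},{"hand":85,"dx":0,"dy":0,"dz":0,"rx":0,"ry":0,"rz":0},{"hand":85,"dx":0,"dy":0,"dz":0,"rx":0,"ry":0,"rz":0},{"hand":85,"dx":0,"dy":0,"dz":0,"rx":0,"ry":0,"rz":0},{"hand":85,"dx":0,"dy":0,"dz":-15,"rx":0,"ry":0,"rz":0}]'; python3 -m jog '[{"hand":85,"dx":0,"dy":0,"dz":-30,"rx":0,"ry":0,"rz":0},{"hand":85,"dx":0,"dy":0,"dz":-30,"rx":0,"ry":0,"rz":0},{"hand":85,"dx":0,"dy":0,"dz":-20,"rx":0,"ry":0,"rz":-0.104},{"hand":85,"dx":0,"dy":0,"dz":0,"rx":0,"ry":0,"rz":-0.104},{"hand":85,"dx":0,"dy":0,"dz":0,"rx":0,"ry":0,"rz":-0.104}]'; python3 to.py 478 -277 100 -89.6
```

```text
clock: 7.92
position: [645.2, -181.8, 22.9]
ee_rot: [-0.591, 0.807, 0.002, -0.002]
contact_force: [-0.0, 0.5, -1.3]
gripper_width: 85.1
clock: 8.33
position: [648.7, -182.2, 108.5]
ee_rot: [0.711, -0.703, 0.002, -0.001]
contact_force: [-1.4, -0.0, -0.6]
gripper_width: 84.6
pos [ 648.7 -182.2  108.5] local d [ 92.9 171.8   7.8] ang -89.35 tilt z [ 0.004 -0.    -1.   ] F [-1.4  -0.   -0.56] w 84.6 t 8.3333
rotvec [-0.0042 -0.0002  0.0044] local d AFTER turn [ 93.6 171.3   8.5]
```

```bash
python3 -m jog '[{"hand":85,"dx":18,"dy":34,"dz":0,"rx":0,"ry":0,"rz":0},{"hand":85,"dx":18,"dy":34,"dz":0,"rx":0,"ry":0,"rz":0},{"hand":85,"dx":18,"dy":34,"dz":0,"rx":0,"ry":0,"rz":0},{"hand":85,"dx":18,"dy":34,"dz":0,"rx":0,"ry":0,"rz":0},{"hand":85,"dx":18,"dy":28,"dz":0,"rx":0,"ry":0,"rz":0}]'; python3 -m jog '[{"hand":85,"dx":3,"dy":7,"dz":10,"rx":0,"ry":0,"rz":0},{"hand":85,"dx":0,"dy":0,"dz":15,"rx":0,"ry":0,"rz":0},{"hand":85,"dx":0,"dy":0,"dz":15,"rx":0,"ry":0,"rz":0},{"hand":85,"dx":0,"dy":0,"dz":5,"rx":0,"ry":0,"rz":0},{"hand":85,"dx":0,"dy":0,"dz":0,"rx":0,"ry":0,"rz":0}]';python3 -m jog '[{"hand":85,"dx":0,"dy":0,"dz":0,"rx":0,"ry":0,"rz":0},{"hand":85,"dx":0,"dy":0,"dz":0,"rx":0,"ry":0,"rz":0},{"hand":85,"dx":0,"dy":0,"dz":0,"rx":0,"ry":0,"rz":0}]'; python3 to.py 478 -277 13 -89.6
```

```text
clock: 8.75
position: [481.6, -273.5, 106.1]
ee_rot: [0.709, -0.705, -0.001, 0.0]
contact_force: [0.5, -0.9, -0.3]
gripper_width: 84.9
clock: 9.17
position: [476.1, -275.9, 59.9]
ee_rot: [0.709, -0.705, -0.002, 0.001]
contact_force: [0.4, 0.5, -0.4]
gripper_width: 84.7
clock: 9.42
position: [477.7, -276.1, 62.0]
ee_rot: [0.709, -0.705, 0.0, -0.0]
contact_force: [0.3, 0.5, -0.1]
gripper_width: 84.9
pos [ 477.7 -276.1   62. ] local d [ 0.9 -0.2 49. ] ang -89.62 tilt z [ 0.001 -0.    -1.   ] F [ 0.33  0.54 -0.13] w 84.9 t 9.4167
rotvec [-0.001  -0.0004 -0.0003] local d AFTER turn [ 0.9 -0.2 49. ]
```

```bash
python3 -m jog '[{"hand":85,"dx":0.9,"dy":0,"dz":16,"rx":0,"ry":0,"rz":0},{"hand":85,"dx":0,"dy":0,"dz":16,"rx":0,"ry":0,"rz":0},{"hand":85,"dx":0,"dy":0,"dz":12,"rx":0,"ry":0,"rz":0},{"hand":85,"dx":0,"dy":0,"dz":5,"rx":0,"ry":0,"rz":0},{"hand":85,"dx":0,"dy":0,"dz":0,"rx":0,"ry":0,"rz":0}]';python3 -m jog '[{"hand":85,"dx":0,"dy":0,"dz":0,"rx":0,"ry":0,"rz":0},{"hand":85,"dx":0,"dy":0,"dz":0,"rx":0,"ry":0,"rz":0},{"hand":85,"dx":0,"dy":0,"dz":0,"rx":0,"ry":0,"rz":0}]'; python3 to.py 478 -277 13 -89.6
python3 - <<'E'
from h import *
d=snap('side','s4'); c=d['img'][100:330,200:450,::-1]; cv2.imwrite('pics/s4c.png',cv2.resize(c,None,fx=2.6,fy=2.6))
E
```

```text
clock: 9.83
position: [476.5, -276.7, 11.4]
ee_rot: [0.709, -0.705, -0.001, 0.001]
contact_force: [-0.3, 0.0, 0.7]
gripper_width: 85.1
clock: 10.08
position: [477.7, -277.1, 13.1]
ee_rot: [0.709, -0.705, 0.001, -0.0]
contact_force: [-0.5, 0.5, 0.2]
gripper_width: 85.3
pos [ 477.7 -277.1   13.1] local d [-0.1 -0.3  0.1] ang -89.63 tilt z [ 0.001 -0.    -1.   ] F [-0.52  0.46  0.19] w 85.3 t 10.0833
rotvec [-0.0013 -0.0004 -0.0006] local d AFTER turn [-0.1 -0.3  0.1]
```

View pics/s4c.png

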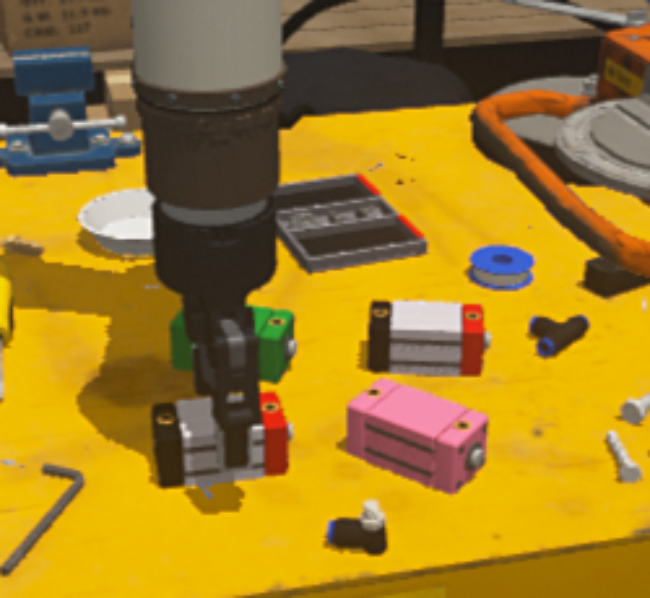

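```bash
python3 - <<'E'
from h import *
d=load('s4')
for X in [(478,-325,25),(478,-299,25),(433,-299,20),(517,-299,20),(433,-255,40),(517,-255,40)]: print(X,(proj(d,X)-[200,100])*2.6)
E
```

```text
(478, -325, 25) [236.48685251 471.36538165]
(478, -299, 25) [229.38966199 448.26921082]
(433, -299, 20) [159.67161887 463.83897306]
(517, -299, 20) [289.01114312 447.05047537]
(433, -255, 40) [149.79453282 400.88197543]
(517, -255, 40) [275.05782463 385.85042565]
```

The finger at crop (236,440) matches its predicted position, and barrel B's ends are within about 3 mm of the prediction. Closing and lifting B.

```bash
python3 -m jog '[{"hand":35,"dx":0,"dy":0,"dz":0,"rx":0,"ry":0,"rz":0},{"hand":35,"dx":0,"dy":0,"dz":0,"rx":0,"ry":0,"rz":0},{"hand":35,"dx":0,"dy":0,"dz":0,"rx":0,"ry":0,"rz":0},{"hand":35,"dx":0,"dy":0,"dz":0,"rx":0,"ry":0,"rz":0},{"hand":35,"dx":0,"dy":0,"dz":0,"rx":0,"ry":0,"rz":0}]';python3 -m jog '[{"hand":35,"dx":0,"dy":0,"dz":0,"rx":0,"ry":0,"rz":0},{"hand":35,"dx":0,"dy":0,"dz":0,"rx":0,"ry":0,"rz":0},{"hand":35,"dx":0,"dy":0,"dz":-5,"rx":0,"ry":0,"rz":0},{"hand":35,"dx":0,"dy":0,"dz":-15,"rx":0,"ry":0,"rz":0},{"hand":35,"dx":0,"dy":0,"dz":-25,"rx":0,"ry":0,"rz":0}]'
python3 -m jog '[{"hand":35,"dx":0,"dy":0,"dz":-30,"rx":0,"ry":0,"rz":0},{"hand":35,"dx":0,"dy":0,"dz":-25,"rx":0,"ry":0,"rz":0},{"hand":35,"dx":0,"dy":0,"dz":-10,"rx":0,"ry":0,"rz":0},{"hand":35,"dx":0,"dy":0,"dz":0,"rx":0,"ry":0,"rz":0},{"hand":35,"dx":0,"dy":0,"dz":0,"rx":0,"ry":0,"rz":0}]'; python3 -m jog '[{"hand":35,"dx":0,"dy":0,"dz":0,"rx":0,"ry":0,"rz":0},{"hand":35,"dx":0,"dy":0,"dz":0,"rx":0,"ry":0,"rz":0},{"hand":35,"dx":0,"dy":0,"dz":0,"rx":0,"ry":0,"rz":0}]';  python3 to.py 646 19 123 -83.1
python3 - <<'E'
from h import *
d=snap('side','s5'); c=d['img'][50:330,200:450,::-1]; cv2.imwrite('pics/s5c.png',cv2.resize(c,None,fx=2.1,fy=2.1))
d=snap('top','t5'); c=d['img'][150:300,220:430,::-1]; cv2.imwrite('pics/t5c.png',cv2.resize(c,None,fx=3.6,fy=3.6))
E
```

```text
clock: 10.55
position: [477.6, -277.2, 12.8]
ee_rot: [0.709, -0.705, 0.0, -0.0]
contact_force: [0.5, 0.1, 3.2]
gripper_width: 43.4
clock: 10.97
position: [473.8, -275.8, 54.4]
ee_rot: [0.709, -0.705, -0.004, 0.002]
contact_force: [0.8, 0.1, -1.4]
gripper_width: 43.4
clock: 11.38
position: [476.1, -276.4, 121.1]
ee_rot: [0.709, -0.705, -0.001, 0.0]
contact_force: [0.0, -0.0, -2.6]
gripper_width: 43.2
clock: 11.63
position: [476.1, -276.7, 120.4]
ee_rot: [0.709, -0.705, -0.002, 0.001]
contact_force: [-0.5, 0.0, -2.8]
gripper_width: 43.0
pos [ 476.1 -276.7  120.4] local d [-294.7 -171.7   -2.9] ang -89.65 tilt z [-0.004  0.001 -1.   ] F [-0.51  0.02 -2.81] w 43.0 t 11.6333
rotvec [ 0.004   0.0015 -0.1144] local d AFTER turn [-273.1 -204.2   -2.6]
```

View pics/s5c.png

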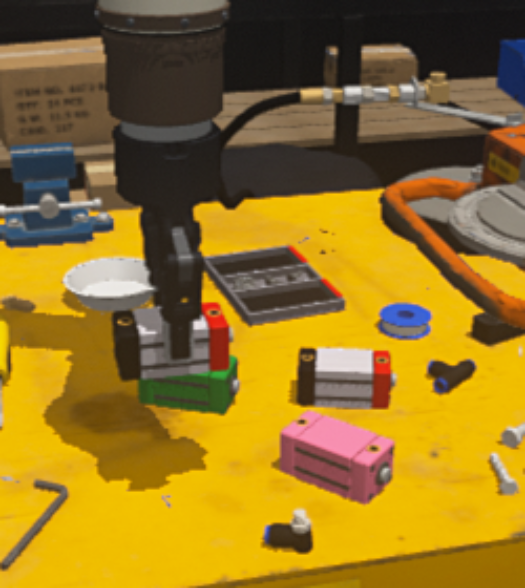

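View pics/t5c.png

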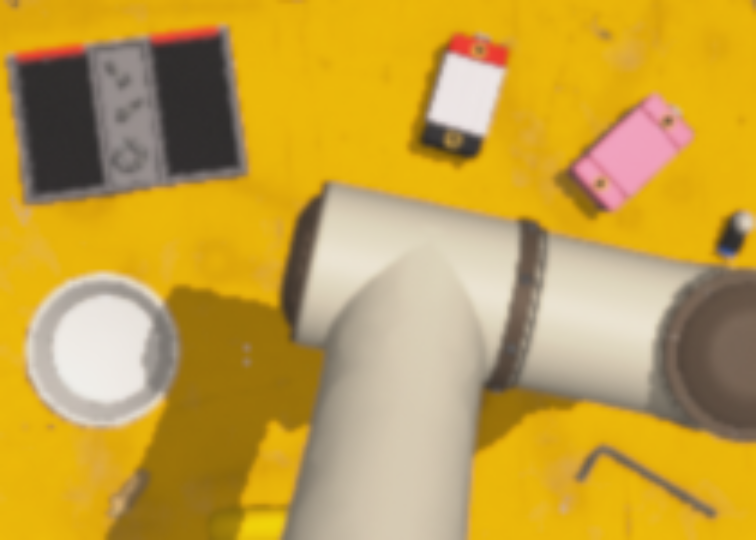

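```bash
python3 - <<'E'
from h import *
d=load('s5'); c=d['img'][185:240,245:320,::-1]; cv2.imwrite('pics/s5d.png',cv2.resize(c,None,fx=10,fy=10,interpolation=cv2.INTER_NEAREST))
P=cloud(d)
# depth-based: near face points on barrel
for v in (205,212,220,226):
    row=P[v,245:320]; print(v,[(u+245,*row[u].round(0)) for u in range(0,75,3) if abs(row[u,2]-120)<45 and row[u,1]<-230])
E
```

```text
205 [(254, np.float64(430.0), np.float64(-278.0), np.float64(146.0)), (257, np.float64(435.0), np.float64(-284.0), np.float64(148.0)), (260, np.float64(439.0), np.float64(-286.0), np.float64(149.0)), (263, np.float64(444.0), np.float64(-286.0), np.float64(148.0)), (266, np.float64(448.0), np.float64(-287.0), np.float64(148.0)), (269, np.float64(453.0), np.float64(-287.0), np.float64(148.0)), (272, np.float64(458.0), np.float64(-288.0), np.float64(148.0)), (275, np.float64(462.0), np.float64(-289.0), np.float64(148.0)), (278, np.float64(465.0), np.float64(-306.0), np.float64(155.0)), (281, np.float64(468.0), np.float64(-313.0), np.float64(159.0)), (284, np.float64(473.0), np.float64(-309.0), np.float64(156.0)), (287, np.float64(477.0), np.float64(-314.0), np.float64(158.0)), (290, np.float64(484.0), np.float64(-303.0), np.float64(152.0)), (293, np.float64(489.0), np.float64(-298.0), np.float64(149.0)), (296, np.float64(494.0), np.float64(-297.0), np.float64(148.0)), (299, np.float64(499.0), np.float64(-297.0), np.float64(148.0)), (302, np.float64(504.0), np.float64(-295.0), np.float64
[... 2899 characters left out ...]
64(455.0), np.float64(-300.0), np.float64(117.0)), (275, np.float64(459.0), np.float64(-298.0), np.float64(115.0)), (278, np.float64(465.0), np.float64(-296.0), np.float64(113.0)), (281, np.float64(469.0), np.float64(-297.0), np.float64(113.0)), (284, np.float64(474.0), np.float64(-299.0), np.float64(114.0)), (287, np.float64(479.0), np.float64(-299.0), np.float64(113.0)), (290, np.float64(483.0), np.float64(-301.0), np.float64(114.0)), (293, np.float64(488.0), np.float64(-297.0), np.float64(111.0)), (296, np.float64(493.0), np.float64(-299.0), np.float64(112.0)), (302, np.float64(503.0), np.float64(-297.0), np.float64(109.0)), (305, np.float64(508.0), np.float64(-296.0), np.float64(108.0))]
```

View pics/s5d.png

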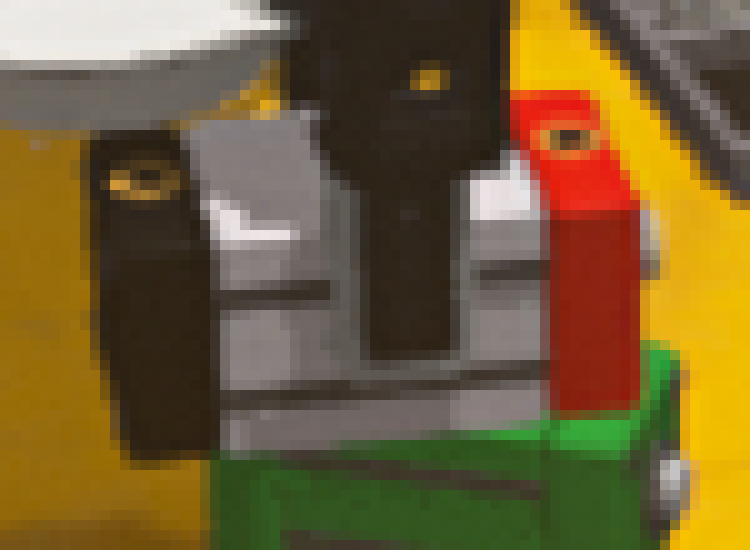

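```bash
python3 -m jog '[{"hand":35,"dx":0,"dy":0,"dz":0,"rx":0,"ry":0,"rz":-0.057},{"hand":35,"dx":0,"dy":0,"dz":0,"rx":0,"ry":0,"rz":-0.057},{"hand":35,"dx":-15,"dy":-11,"dz":0,"rx":0,"ry":0,"rz":0},{"hand":35,"dx":-30,"dy":-23,"dz":0,"rx":0,"ry":0,"rz":0},{"hand":35,"dx":-30,"dy":-23,"dz":0,"rx":0,"ry":0,"rz":0}]'; python3 -m jog '[{"hand":35,"dx":-30,"dy":-23,"dz":0,"rx":0,"ry":0,"rz":0},{"hand":35,"dx":-30,"dy":-23,"dz":0,"rx":0,"ry":0,"rz":0},{"hand":35,"dx":-30,"dy":-23,"dz":0,"rx":0,"ry":0,"rz":0},{"hand":35,"dx":-30,"dy":-23,"dz":0,"rx":0,"ry":0,"rz":0},{"hand":35,"dx":-30,"dy":-23,"dz":0,"rx":0,"ry":0,"rz":0}]'; python3 -m jog '[{"hand":35,"dx":-28,"dy":-20,"dz":0,"rx":0,"ry":0,"rz":0},{"hand":35,"dx":-16,"dy":-12,"dz":0,"rx":0,"ry":0,"rz":0},{"hand":35,"dx":-4,"dy":-2,"dz":20,"rx":0,"ry":0,"rz":0},{"hand":35,"dx":0,"dy":0,"dz":25,"rx":0,"ry":0,"rz":0},{"hand":35,"dx":0,"dy":0,"dz":10,"rx":0,"ry":0,"rz":0}]'; python3 -m jog '[{"hand":35,"dx":0,"dy":0,"dz":0,"rx":0,"ry":0,"rz":0},{"hand":35,"dx":0,"dy":0,"dz":0,"rx":0,"ry":0,"rz":0},{"hand":35,"dx":0,"dy":0,"dz":0,"rx":0,"ry":0,"rz":0},{"hand":35,"dx":0,"dy":0,"dz":0,"rx":0,"ry":0,"rz":0},{"hand":35,"dx":0,"dy":0,"dz":0,"rx":0,"ry":0,"rz":0}]'; python3 to.py 646 19 60 -83.1
python3 - <<'E'
from h import *
d=snap('side','s6'); c=d['img'][90:230,280:400,::-1]; cv2.imwrite('pics/s6c.png',cv2.resize(c,None,fx=4.2,fy=4.2,interpolation=cv2.INTER_CUBIC))
E
```

```text
clock: 12.15
position: [524.4, -195.5, 121.7]
ee_rot: [0.747, -0.664, -0.001, 0.0]
contact_force: [1.4, -0.1, -2.5]
gripper_width: 43.1
clock: 12.57
position: [621.2, -31.2, 121.6]
ee_rot: [0.748, -0.663, -0.001, 0.001]
contact_force: [1.0, -0.4, -1.7]
gripper_width: 43.0
clock: 12.98
position: [646.5, 19.4, 63.0]
ee_rot: [0.748, -0.663, -0.003, 0.003]
contact_force: [-0.7, -0.6, -2.2]
gripper_width: 42.6
clock: 13.4
position: [649.5, 18.6, 68.7]
ee_rot: [0.748, -0.664, 0.001, -0.001]
contact_force: [0.6, -0.1, -1.2]
gripper_width: 43.0
pos [649.5  18.6  68.7] local d [-0.8  3.5  8.6] ang -83.14 tilt z [ 0.002  0.001 -1.   ] F [ 0.59 -0.11 -1.21] w 43.0 t 13.4
rotvec [-0.0021  0.0006 -0.0006] local d AFTER turn [-0.8  3.5  8.7]
```

View pics/s6c.png

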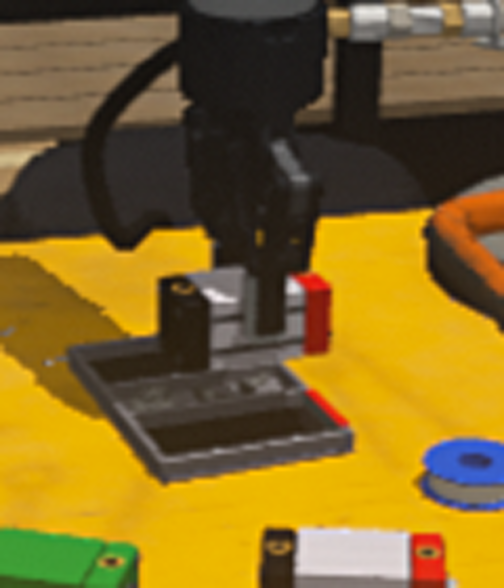

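```bash
python3 - <<'E'
from h import *
d=load('s6'); a=np.radians(6.9); ex=np.array([np.cos(a),np.sin(a)]); ey=np.array([-np.sin(a),np.cos(a)]); c0=np.array([640,68.8])
c=cv2.resize(np.ascontiguousarray(d['img'][150:215,290:370,::-1]),None,fx=9,fy=9,interpolation=cv2.INTER_CUBIC)
def q(x,y,z): p=c0+x*ex+y*ey; r=(proj(d,[*p,z])-[290,150]+.5)*9; return tuple(int(v) for v in r)
cs=[(56,83),(56,-83),(-56,-83),(-56,83)]
for i in range(4): cv2.line(c,q(*cs[i],14),q(*cs[(i+1)%4],14),(255,0,255),1)
cs=[(51,-23),(51,-77),(-51,-77),(-51,-23)]
for i in range(4): cv2.line(c,q(*cs[i],14),q(*cs[(i+1)%4],14),(0,255,0),1)
cv2.imwrite('pics/s6o.png',c)
E
```

```text
(no output)
```

View pics/s6o.png

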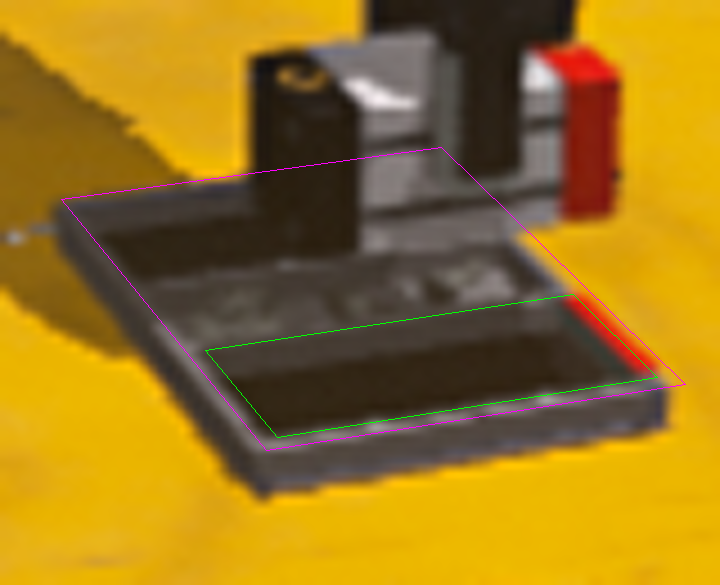

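```bash
python3 -m jog '[{"hand":35,"dx":-0.7,"dy":5.5,"dz":5,"rx":0,"ry":0,"rz":0},{"hand":35,"dx":0,"dy":0,"dz":15,"rx":0,"ry":0,"rz":0},{"hand":35,"dx":0,"dy":0,"dz":12,"rx":0,"ry":0,"rz":0},{"hand":35,"dx":0,"dy":0,"dz":4,"rx":0,"ry":0,"rz":0},{"hand":35,"dx":0,"dy":0,"dz":0,"rx":0,"ry":0,"rz":0}]'; python3 -m jog '[{"hand":35,"dx":0,"dy":0,"dz":0,"rx":0,"ry":0,"rz":0},{"hand":35,"dx":0,"dy":0,"dz":0,"rx":0,"ry":0,"rz":0},{"hand":35,"dx":0,"dy":0,"dz":0,"rx":0,"ry":0,"rz":0},{"hand":35,"dx":0,"dy":0,"dz":0,"rx":0,"ry":0,"rz":0}]'; python3 to.py 644 18.5 16.8 -83.1
python3 - <<'E'
from h import *
d=snap('side','s7'); c=d['img'][140:215,290:370,::-1]; cv2.imwrite('pics/s7c.png',cv2.resize(c,None,fx=8,fy=8,interpolation=cv2.INTER_CUBIC))
d=snap('top','t7'); c=d['img'][130:230,200:330,::-1]; cv2.imwrite('pics/t7c.png',cv2.resize(c,None,fx=5,fy=5,interpolation=cv2.INTER_CUBIC))
E
```

```text
clock: 13.87
position: [641.8, 18.5, 29.3]
ee_rot: [0.748, -0.663, -0.001, 0.002]
contact_force: [0.1, 0.3, -2.4]
gripper_width: 42.8
clock: 14.2
position: [643.6, 18.9, 31.7]
ee_rot: [0.748, -0.663, 0.0, -0.0]
contact_force: [0.1, -0.3, -2.8]
gripper_width: 43.2
pos [643.6  18.9  31.7] local d [ 0.5 -0.3 14.9] ang -83.11 tilt z [ 0.001  0.    -1.   ] F [ 0.1  -0.28 -2.76] w 43.2 t 14.2
rotvec [-0.0006  0.0004 -0.0001] local d AFTER turn [ 0.5 -0.3 14.9]
```

View pics/s7c.png

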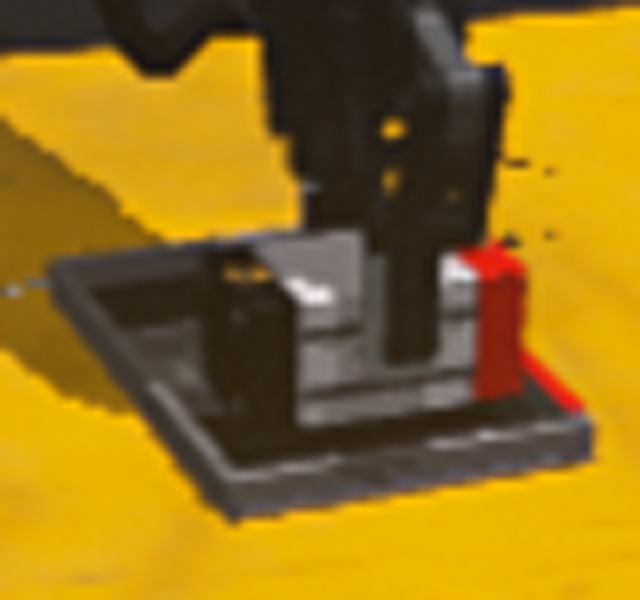

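View pics/t7c.png

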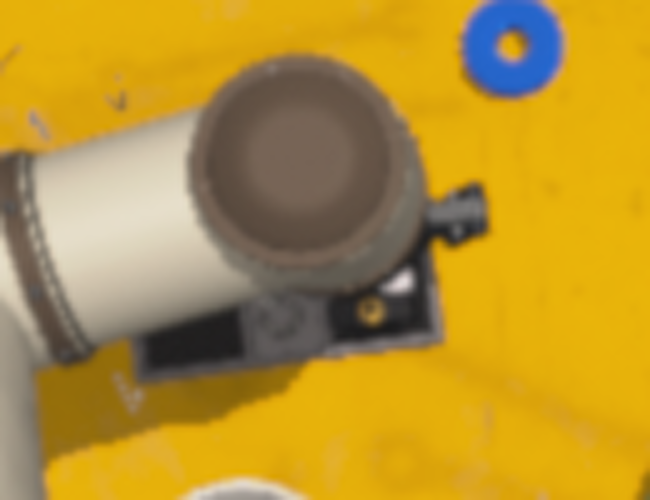

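```bash
python3 -m jog '[{"hand":35,"dx":0.4,"dy":0,"dz":5,"rx":0,"ry":0,"rz":0},{"hand":35,"dx":0,"dy":0,"dz":4,"rx":0,"ry":0,"rz":0},{"hand":35,"dx":0,"dy":0,"dz":2,"rx":0,"ry":0,"rz":0},{"hand":35,"dx":0,"dy":0,"dz":0,"rx":0,"ry":0,"rz":0},{"hand":35,"dx":0,"dy":0,"dz":0,"rx":0,"ry":0,"rz":0}]'; python3 -m jog '[{"hand":35,"dx":0,"dy":0,"dz":0,"rx":0,"ry":0,"rz":0},{"hand":35,"dx":0,"dy":0,"dz":0,"rx":0,"ry":0,"rz":0}]'; python3 to.py 644 18.5 16.8 -83.1
```

```text
clock: 14.72
position: [643.0, 18.3, 19.7]
ee_rot: [0.748, -0.663, -0.001, 0.0]
contact_force: [-0.5, -0.6, -2.6]
gripper_width: 43.3
clock: 14.88
position: [643.3, 18.5, 20.2]
ee_rot: [0.748, -0.663, -0.0, 0.0]
contact_force: [0.4, 0.7, -1.8]
gripper_width: 43.0
pos [643.3  18.5  20.2] local d [ 0.  -0.7  3.4] ang -83.11 tilt z [-0.  0. -1.] F [ 0.4   0.69 -1.76] w 43.0 t 14.8833
rotvec [ 0.0003  0.0003 -0.0001] local d AFTER turn [ 0.  -0.7  3.4]
```

```bash
python3 -m jog '[{"hand":35,"dx":0,"dy":0,"dz":1.5,"rx":0,"ry":0,"rz":0},{"hand":35,"dx":0,"dy":0,"dz":1.5,"rx":0,"ry":0,"rz":0},{"hand":35,"dx":0,"dy":0,"dz":0.5,"rx":0,"ry":0,"rz":0},{"hand":35,"dx":0,"dy":0,"dz":0,"rx":0,"ry":0,"rz":0},{"hand":35,"dx":0,"dy":0,"dz":0,"rx":0,"ry":0,"rz":0}]'; python3 to.py 644 18.5 16.8 -83.1; python3 - <<'E'
from h import *
d=snap('side','s8'); c=d['img'][140:215,290:370,::-1]; cv2.imwrite('pics/s8c.png',cv2.resize(c,None,fx=8,fy=8,interpolation=cv2.INTER_CUBIC))
E
```

```text
clock: 15.3
position: [643.3, 18.4, 16.9]
ee_rot: [0.748, -0.663, -0.0, 0.0]
contact_force: [-1.1, 0.7, 0.5]
gripper_width: 42.9
pos [643.3  18.4  16.9] local d [ 0.  -0.7  0.1] ang -83.11 tilt z [-0.  0. -1.] F [-1.1   0.67  0.55] w 42.9 t 15.3
rotvec [ 0.0003  0.0003 -0.0001] local d AFTER turn [ 0.  -0.7  0.1]
```

View pics/s8c.png

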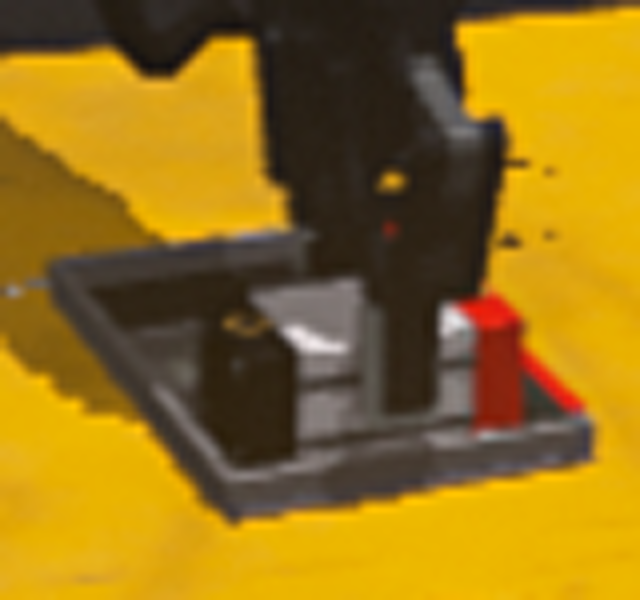

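B sits in the compartment: black end at crop (250,390), red end at (497,375) by the red bar, and contact came at the expected height. Releasing.

```bash
python3 -m jog '[{"hand":85,"dx":0,"dy":0,"dz":0,"rx":0,"ry":0,"rz":0},{"hand":85,"dx":0,"dy":0,"dz":0,"rx":0,"ry":0,"rz":0},{"hand":85,"dx":0,"dy":0,"dz":0,"rx":0,"ry":0,"rz":0},{"hand":85,"dx":0,"dy":0,"dz":0,"rx":0,"ry":0,"rz":0},{"hand":85,"dx":0,"dy":0,"dz":0,"rx":0,"ry":0,"rz":0}]'; python3 -m jog '[{"hand":85,"dx":0,"dy":0,"dz":-10,"rx":0,"ry":0,"rz":0},{"hand":85,"dx":0,"dy":0,"dz":-25,"rx":0,"ry":0,"rz":0},{"hand":85,"dx":0,"dy":0,"dz":-30,"rx":0,"ry":0,"rz":0},{"hand":85,"dx":0,"dy":0,"dz":-30,"rx":0,"ry":0,"rz":0},{"hand":85,"dx":0,"dy":0,"dz":0,"rx":0,"ry":0,"rz":0}]'; python3 to.py 648 -182 110 -107.5; python3 - <<'E'
from h import *
d=snap('side','s9'); c=d['img'][110:240,290:420,::-1]; cv2.imwrite('pics/s9c.png',cv2.resize(c,None,fx=5,fy=5,interpolation=cv2.INTER_CUBIC))
E
```

```text
clock: 15.77
position: [643.3, 18.4, 16.6]
ee_rot: [0.748, -0.663, -0.0, 0.0]
contact_force: [0.1, -0.1, 0.3]
gripper_width: 85.5
clock: 16.18
position: [647.7, 18.9, 119.8]
ee_rot: [0.749, -0.663, 0.004, -0.005]
contact_force: [-0.1, -0.4, 1.4]
gripper_width: 85.1
pos [647.7  18.9 119.8] local d [199.4  24.2   9.5] ang -83.01 tilt z [ 0.013  0.002 -1.   ] F [-0.11 -0.45  1.41] w 85.1 t 16.1833
rotvec [-0.0132  0.0028  0.4274] local d AFTER turn [191.5 -60.7   9.8]
```

View pics/s9c.png

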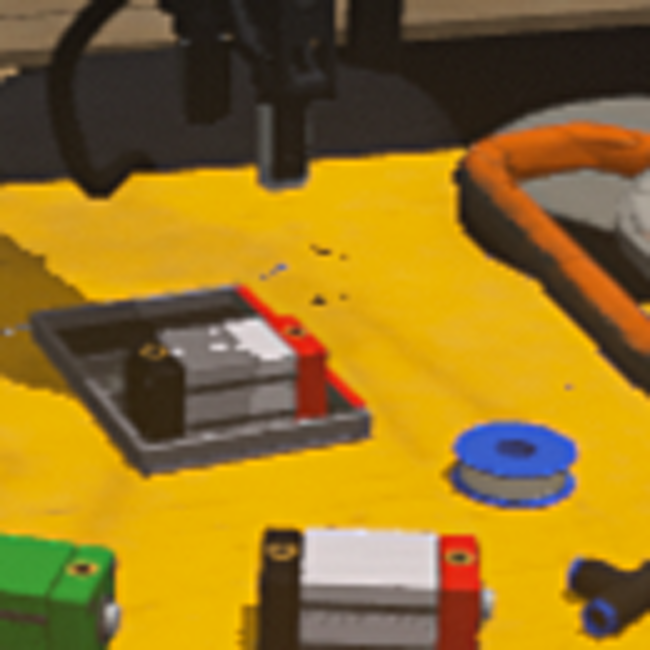

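B lies flat in the compartment, at crop (225,375), red end at the red bar. Now back to A.

```bash
python3 -m jog '[{"hand":85,"dx":0,"dy":0,"dz":0,"rx":0,"ry":0,"rz":0.107},{"hand":85,"dx":0,"dy":0,"dz":0,"rx":0,"ry":0,"rz":0.107},{"hand":85,"dx":0,"dy":0,"dz":0,"rx":0,"ry":0,"rz":0.107},{"hand":85,"dx":0,"dy":0,"dz":0,"rx":0,"ry":0,"rz":0.106},{"hand":85,"dx":0,"dy":0,"dz":0,"rx":0,"ry":0,"rz":0}]'; python3 to.py 648 -182 60 -107.5; python3 -m jog '[{"hand":85,"dx":30,"dy":-10,"dz":0,"rx":0,"ry":0,"rz":0},{"hand":85,"dx":35,"dy":-11,"dz":0,"rx":0,"ry":0,"rz":0},{"hand":85,"dx":35,"dy":-11,"dz":0,"rx":0,"ry":0,"rz":0},{"hand":85,"dx":35,"dy":-11,"dz":0,"rx":0,"ry":0,"rz":0},{"hand":85,"dx":35,"dy":-11,"dz":0,"rx":0,"ry":0,"rz":0}]'; python3 -m jog '[{"hand":85,"dx":18,"dy":-5,"dz":0,"rx":0,"ry":0,"rz":0},{"hand":85,"dx":0,"dy":0,"dz":0,"rx":0,"ry":0,"rz":0},{"hand":85,"dx":0,"dy":0,"dz":0,"rx":0,"ry":0,"rz":0},{"hand":85,"dx":0,"dy":0,"dz":0,"rx":0,"ry":0,"rz":0},{"hand":85,"dx":0,"dy":0,"dz":0,"rx":0,"ry":0,"rz":0}]'; python3 to.py 648 -182 10 -107.5;  python3 - <<'E'
from h import *
d=snap('top','t9'); cv2.imwrite('pics/t9c.png',cv2.resize(d['img'][130:270,200:420,::-1],None,fx=3.6,fy=3.6,interpolation=cv2.INTER_CUBIC))
print(barrel(d,273,179,zt=44,lo=33))
E
```

```text
clock: 16.65
position: [642.7, 18.3, 111.0]
ee_rot: [-0.59, 0.807, 0.001, -0.001]
contact_force: [0.4, 0.5, -0.7]
gripper_width: 85.0
pos [642.7  18.3 111. ] local d [189.2 -66.   51. ] ang -107.69 tilt z [-0.002  0.    -1.   ] F [ 0.44  0.51 -0.66] w 85.0 t 16.65
rotvec [ 0.002  -0.0006 -0.0033] local d AFTER turn [189.4 -65.3  51. ]
clock: 17.07
position: [642.8, -161.4, 111.2]
ee_rot: [-0.592, 0.806, 0.001, -0.001]
contact_force: [0.8, 0.7, -0.1]
gripper_width: 85.3
clock: 17.48
position: [642.7, -177.5, 111.4]
ee_rot: [-0.592, 0.806, 0.0, -0.0]
contact_force: [-0.8, -0.5, 0.2]
gripper_width: 84.8
pos [ 642.7 -177.5  111.4] local d [  2.7  -6.5 101.4] ang -107.45 tilt z [-0.001  0.    -1.   ] F [-0.77 -0.46  0.22] w 84.8 t 17.4833
rotvec [0.0011 0.     0.0009] local d AFTER turn [  2.7  -6.4 101.4]
{'c': array([644.3,  19.5]), 'wh': array([122.4, 122.9]), 'a': 88.99090576171875, 'mean': array([645.6,  16.7]), 'red': None, 'z': np.float64(475.5), 'yaw': None}
```

View pics/t9c.png

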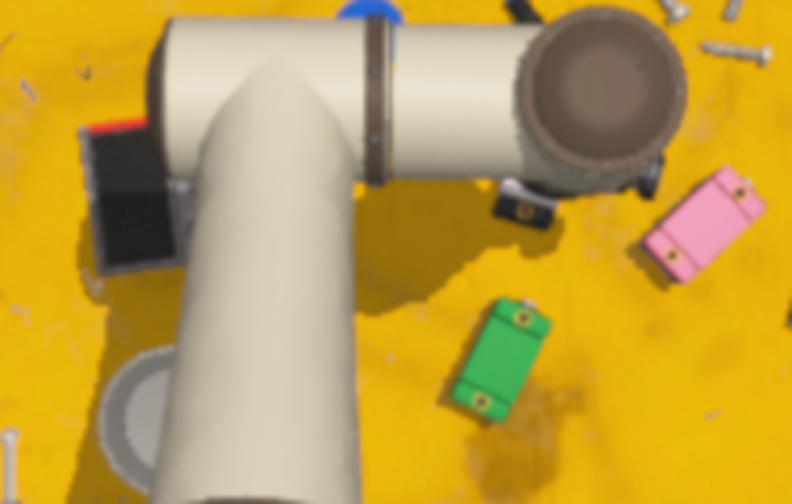

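```bash
python3 -m jog '[{"hand":85,"dx":2.7,"dy":-6.4,"dz":10,"rx":0,"ry":0,"rz":0},{"hand":85,"dx":0,"dy":0,"dz":20,"rx":0,"ry":0,"rz":0},{"hand":85,"dx":0,"dy":0,"dz":15,"rx":0,"ry":0,"rz":0},{"hand":85,"dx":0,"dy":0,"dz":5,"rx":0,"ry":0,"rz":0},{"hand":85,"dx":0,"dy":0,"dz":0,"rx":0,"ry":0,"rz":0}]'; python3 -m jog '[{"hand":85,"dx":0,"dy":0,"dz":0,"rx":0,"ry":0,"rz":0},{"hand":85,"dx":0,"dy":0,"dz":0,"rx":0,"ry":0,"rz":0},{"hand":85,"dx":0,"dy":0,"dz":0,"rx":0,"ry":0,"rz":0},{"hand":85,"dx":0,"dy":0,"dz":0,"rx":0,"ry":0,"rz":0}]'; python3 to.py 648 -182 9 -107.5
```

```text
clock: 17.95
position: [647.0, -182.6, 59.1]
ee_rot: [-0.591, 0.807, 0.002, -0.002]
contact_force: [0.4, 0.0, 0.3]
gripper_width: 85.3
clock: 18.28
position: [648.6, -183.2, 62.6]
ee_rot: [-0.591, 0.807, -0.0, 0.001]
contact_force: [0.1, 0.6, 0.3]
gripper_width: 85.1
pos [ 648.6 -183.2   62.6] local d [-0.9  1.  53.6] ang -107.57 tilt z [ 0.001  0.    -1.   ] F [0.08 0.64 0.27] w 85.1 t 18.2833
rotvec [-0.0012  0.0004 -0.0012] local d AFTER turn [-0.9  0.9 53.6]
```

```bash
python3 -m jog '[{"hand":85,"dx":-0.9,"dy":0.8,"dz":16,"rx":0,"ry":0,"rz":0},{"hand":85,"dx":0,"dy":0,"dz":16,"rx":0,"ry":0,"rz":0},{"hand":85,"dx":0,"dy":0,"dz":13,"rx":0,"ry":0,"rz":0},{"hand":85,"dx":0,"dy":0,"dz":6,"rx":0,"ry":0,"rz":0},{"hand":85,"dx":0,"dy":0,"dz":2,"rx":0,"ry":0,"rz":0}]'; python3 -m jog '[{"hand":85,"dx":0,"dy":0,"dz":0,"rx":0,"ry":0,"rz":0},{"hand":85,"dx":0,"dy":0,"dz":0,"rx":0,"ry":0,"rz":0},{"hand":85,"dx":0,"dy":0,"dz":0,"rx":0,"ry":0,"rz":0}]';python3 to.py 648 -182 9 -107.5;python3 -m jog '[{"hand":35,"dx":0,"dy":0,"dz":0,"rx":0,"ry":0,"rz":0},{"hand":35,"dx":0,"dy":0,"dz":0,"rx":0,"ry":0,"rz":0},{"hand":35,"dx":0,"dy":0,"dz":0,"rx":0,"ry":0,"rz":0},{"hand":35,"dx":0,"dy":0,"dz":0,"rx":0,"ry":0,"rz":0},{"hand":35,"dx":0,"dy":0,"dz":0,"rx":0,"ry":0,"rz":0}]';python3 -m jog '[{"hand":35,"dx":0,"dy":0,"dz":0,"rx":0,"ry":0,"rz":0},{"hand":35,"dx":0,"dy":0,"dz":0,"rx":0,"ry":0,"rz":0},{"hand":35,"dx":0,"dy":0,"dz":0,"rx":0,"ry":0,"rz":0}]'
```

```text
clock: 18.7
position: [646.7, -182.0, 7.2]
ee_rot: [-0.591, 0.807, 0.001, -0.001]
contact_force: [-0.1, -0.3, -1.5]
gripper_width: 85.0
clock: 18.95
position: [648.2, -182.2, 9.5]
ee_rot: [-0.591, 0.807, -0.0, 0.0]
contact_force: [-0.9, 0.3, 0.0]
gripper_width: 84.9
pos [ 648.2 -182.2    9.5] local d [-0.1  0.2  0.5] ang -107.57 tilt z [ 0.001 -0.    -1.   ] F [-0.85  0.3   0.04] w 84.9 t 18.95
rotvec [-0.0011  0.0003 -0.0013] local d AFTER turn [-0.1  0.2  0.5]
clock: 19.37
position: [648.0, -181.9, 9.1]
ee_rot: [-0.591, 0.807, -0.0, 0.0]
contact_force: [0.5, 2.0, 2.3]
gripper_width: 42.8
clock: 19.62
position: [647.9, -181.9, 9.1]
ee_rot: [-0.591, 0.807, -0.0, 0.0]
contact_force: [-0.2, 1.2, 4.4]
gripper_width: 42.9
```

```bash
python3 -m jog '[{"hand":35,"dx":0,"dy":0,"dz":-5,"rx":0,"ry":0,"rz":0},{"hand":35,"dx":0,"dy":0,"dz":-15,"rx":0,"ry":0,"rz":0},{"hand":35,"dx":0,"dy":0,"dz":-25,"rx":0,"ry":0,"rz":0},{"hand":35,"dx":0,"dy":0,"dz":-30,"rx":0,"ry":0,"rz":0},{"hand":35,"dx":0,"dy":0,"dz":-30,"rx":0,"ry":0,"rz":0}]'; python3 -m jog '[{"hand":35,"dx":0,"dy":0,"dz":-25,"rx":0,"ry":0,"rz":0},{"hand":35,"dx":0,"dy":0,"dz":-15,"rx":0,"ry":0,"rz":0},{"hand":35,"dx":0,"dy":0,"dz":-5,"rx":0,"ry":0,"rz":0},{"hand":35,"dx":0,"dy":0,"dz":0,"rx":0,"ry":0,"rz":0},{"hand":35,"dx":0,"dy":0,"dz":0,"rx":0,"ry":0,"rz":0}]'; python3 to.py 467 87.6 160; python3 - <<'E'
from h import *
d=snap('side','s10'); cv2.imwrite('pics/s10.png',d['img'][:,:,::-1])
E
```

```text
clock: 20.03
position: [645.2, -181.9, 111.8]
ee_rot: [-0.59, 0.807, 0.003, -0.003]
contact_force: [0.6, -0.7, -5.0]
gripper_width: 43.0
clock: 20.45
position: [646.0, -181.7, 156.2]
ee_rot: [-0.59, 0.807, 0.002, -0.001]
contact_force: [-0.2, -0.1, -4.6]
gripper_width: 42.9
pos [ 646.  -181.7  156.2] local d [-202.5  252.2   -2.5] ang -107.62 tilt z [-0.005  0.002 -1.   ] F [-0.18 -0.13 -4.58] w 42.9 t 20.45
```

View pics/s10.png

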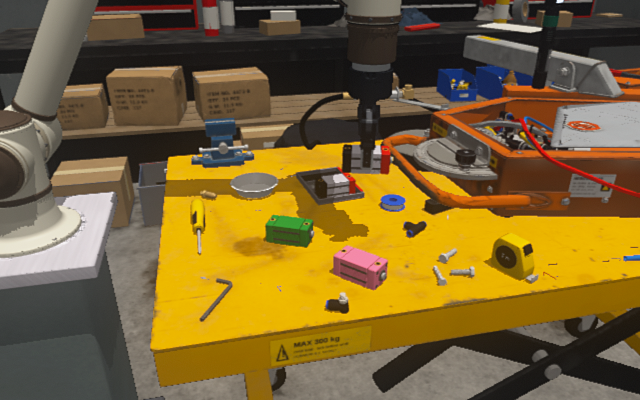

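A hangs level at (366,160) and again reads 4.6 N. B is in the tray at (337,184), and the bystanders at (392,202), (414,229) and (339,302) are where they were. Moving over the dish.

```bash
python3 -m jog '[{"hand":35,"dx":-10,"dy":12,"dz":0,"rx":0,"ry":0,"rz":0},{"hand":35,"dx":-20,"dy":25,"dz":0,"rx":0,"ry":0,"rz":0},{"hand":35,"dx":-23,"dy":29,"dz":0,"rx":0,"ry":0,"rz":0},{"hand":35,"dx":-23,"dy":29,"dz":0,"rx":0,"ry":0,"rz":0},{"hand":35,"dx":-23,"dy":29,"dz":0,"rx":0,"ry":0,"rz":0}]'; python3 -m jog '[{"hand":35,"dx":-23,"dy":29,"dz":0,"rx":0,"ry":0,"rz":0},{"hand":35,"dx":-23,"dy":29,"dz":0,"rx":0,"ry":0,"rz":0},{"hand":35,"dx":-23,"dy":29,"dz":0,"rx":0,"ry":0,"rz":0},{"hand":35,"dx":-20,"dy":24,"dz":0,"rx":0,"ry":0,"rz":0},{"hand":35,"dx":-10,"dy":12,"dz":0,"rx":0,"ry":0,"rz":0}]'; python3 -m jog '[{"hand":35,"dx":-4,"dy":5,"dz":0,"rx":0,"ry":0,"rz":0},{"hand":35,"dx":0,"dy":0,"dz":0,"rx":0,"ry":0,"rz":0},{"hand":35,"dx":0,"dy":0,"dz":0,"rx":0,"ry":0,"rz":0},{"hand":35,"dx":0,"dy":0,"dz":0,"rx":0,"ry":0,"rz":0},{"hand":35,"dx":0,"dy":0,"dz":0,"rx":0,"ry":0,"rz":0}]'; python3 to.py 467 87.6 160; python3 - <<'E'
from h import *
d=snap('side','s11'); cv2.imwrite('pics/s11.png',cv2.resize(d['img'][50:250,180:440,::-1],None,fx=3,fy=3,interpolation=cv2.INTER_CUBIC))
d=snap('top','t11'); print(barrel(d,275,179,zt=44,lo=33)); cv2.imwrite('pics/t11.png',cv2.resize(d['img'][120:280,210:430,::-1],None,fx=3.6,fy=3.6,interpolation=cv2.INTER_CUBIC))
E
```

```text
clock: 20.92
position: [556.9, -49.5, 156.2]
ee_rot: [-0.59, 0.807, 0.001, -0.002]
contact_force: [0.3, 0.8, -4.7]
gripper_width: 43.3
clock: 21.33
position: [468.7, 82.8, 157.2]
ee_rot: [-0.592, 0.806, 0.001, -0.002]
contact_force: [0.6, -0.5, -5.1]
gripper_width: 43.4
clock: 21.75
position: [468.7, 85.7, 158.3]
ee_rot: [-0.59, 0.807, 0.0, -0.001]
contact_force: [-0.2, 0.0, -4.6]
gripper_width: 43.4
pos [468.7  85.7 158.3] local d [-1.3  2.2 -1.7] ang -107.67 tilt z [-0.001 -0.    -1.   ] F [-0.15  0.02 -4.57] w 43.4 t 21.75
{'c': array([642.5,  18.9]), 'wh': array([84.2, 44.1]), 'a': 6.171689033508301, 'mean': array([642.7,  19. ]), 'red': array([677.5,  23.4]), 'z': np.float64(43.8), 'yaw': np.float64(7.1)}
```

View pics/s11.png

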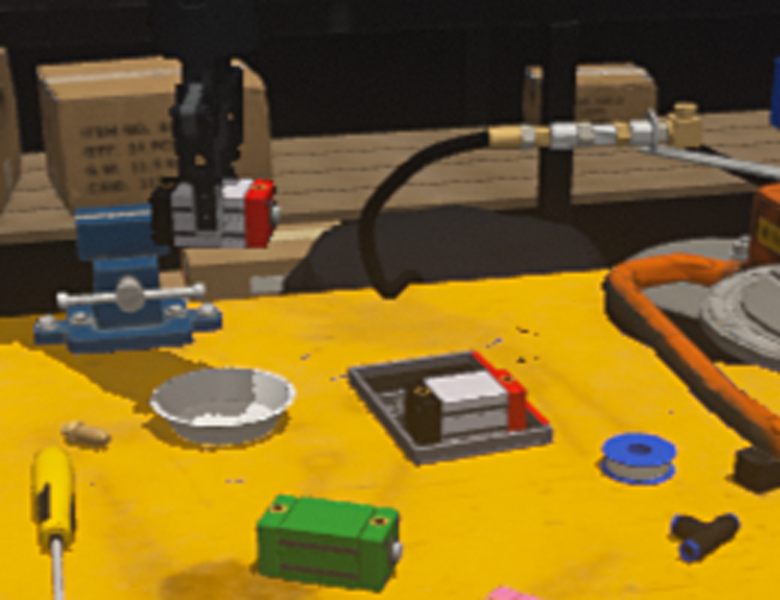

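View pics/t11.png

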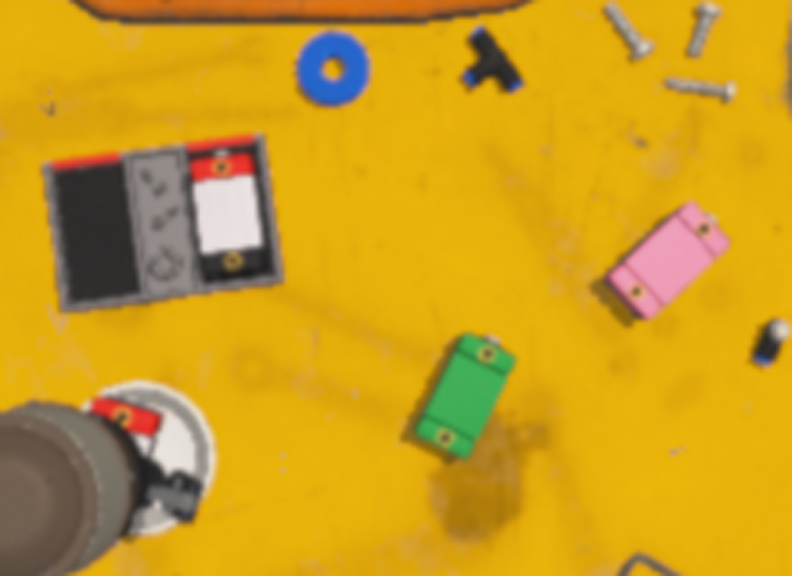

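B measures within about 1 mm of the compartment centre, with its top at 43.8 mm and its length about 1° off the tray's. A is held level over the dish with its underside about 150 mm up. I'll let the arm settle, then hand in.

```bash
python3 -m jog '[{"hand":35,"dx":0,"dy":0,"dz":0,"rx":0,"ry":0,"rz":0},{"hand":35,"dx":0,"dy":0,"dz":0,"rx":0,"ry":0,"rz":0},{"hand":35,"dx":0,"dy":0,"dz":0,"rx":0,"ry":0,"rz":0},{"hand":35,"dx":0,"dy":0,"dz":0,"rx":0,"ry":0,"rz":0},{"hand":35,"dx":0,"dy":0,"dz":0,"rx":0,"ry":0,"rz":0}]'; python3 - <<'E'
from bench import arm
s=arm.read_state(); print(abs(s['joint_vel']).max(), s['position'], s['contact_force'], s['gripper_width']); print(arm.job_done())
E
```

```text
clock: 22.27
position: [468.3, 86.6, 158.7]
ee_rot: [-0.591, 0.807, 0.0, -0.0]
contact_force: [-0.0, -0.3, -4.6]
gripper_width: 43.2
0.002930934512469938 [468.32280395  86.58401217 158.73421239] [-0.04656199 -0.33933258 -4.55842916] 43.2275638205829
the job is handed in; nothing more can be done
None
```

I lifted both barrels, laid the lighter one in the tray and handed in at 22 s, still holding the heavier one over the dish. No verdict is reported.

**Which is which:** the barrel that started beside the tee fitting read about 4.7 N, so it is the heavy one, and I set it back down. The other read about 1.2 to 2.8 N; the readings were noisy but clearly lower.

**Lighter barrel:** it lies flat and let go in the tray's -y compartment, red end at the red bar. My last check put it within about 1 mm of the compartment centre and 1° of its length. Its top was at 43.8 mm, which means it is resting on the floor.

**Heavier barrel:** it is held level over the dish, about 2 mm from its centre, with the underside about 150 mm up. The arm was still and the grip read 4.6 N.

**Bystanders:** the thread tape, elbow, tee and both look-alikes appear unmoved in the last pictures.

**Disagreements:** the two cameras differed by 2 to 5 mm along x, so I aimed between them. Early on I corrected for a pose reading taken before the arm had settled, and undid that before the first grasp.

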